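# Lock the camlock cap onto the rinse-water tank

### The job

Close the rinse-water tank: push its camlock cap straight down over the brass neck, pressing in the stiff rubber valve, until it is fully home while both levers are still up; then swing the two levers all the way down to their stops, first one, then the other. Feel your way and be gentle: do not go on pressing once the cap is home, which crushes the rubber of the valve, nor force the levers, and leave everything else on the shelf where it is.

Things in the scene. Friction and masses are not known exactly. Their poses are not given: they have to be found in the camera images.
- tank: flat steel water tank, 260 x 200 x 70 mm high, fixed on the shelf; origin at the centre of its underside, z up. A rigid brass neck stands upright in the middle of its top; a black rubber-faced valve disc, 24 mm across, stands 9 to 13 mm out of the neck's mouth.
- neck_foot (a point): point on the neck's upright axis at the tank's top face, z up. The neck: bevelled rim 37 mm across, 7 mm thick, below it a groove, then a collar 37 mm across. How far it is screwed in differs and is not told: the top of the rim is 92 to 120 mm above this point. With the cap home, the cap's mouth is 30 mm below the top of the rim.
- valve (a joint): how far the rubber valve disc is pressed in, m: 0 = fully up, 0.009 = fully in, against its hard stop. It starts anywhere from 0 to 0.004, slides stiffly (about 9 N, more when pushed fast) and stays where it is left. With the cap fully home the disc is fully in.
- pad (a joint): how far the soft rubber face of the valve disc is squashed, m: about 0.7 mm for every 10 N that the cap presses on it; 0 when nothing does. More than 2 mm (28 N) damages it.
- cap_grip (a point): middle of the grip stub of the loose camlock cap (0.4 kg), on its axis. Aluminium cup 49 mm across, 40 mm high, mouth down (bore 38.2 mm wide, 34 mm deep), on top a black stub 32 mm across, 34 mm high. The point is 60 mm above the mouth, 14 mm below the top. z: the cap's axis, up; x: towards the red lever (-x: blue).
- cam_a (a joint): red lever's angle, rad: 0 = fully down at its stop (outwards, 55 degrees below level), 1.6 = fully up (37 above level). Its level pin is 31 mm from the cap's axis, 42 mm below cap_grip, square to the cap's x. It stays where left and takes 3 to 5 N near its end. At 0 its brass cam is under the neck's rim; if the cap is not home the cam jams on the rim.
- cam_b (a joint): the same for the blue lever, on the opposite side of the cap
- lever_a: the red lever: flat bar 14 mm wide and 7 mm thick, with a round end 22 mm across that reaches 69 mm from the pin; origin on the pin's axis, x along the lever towards its free end, z out of its upper/outer broad face
- lever_b: the blue lever, likewise
- dish: bystander: green ceramic dish, 150 mm across, 40 mm high; origin under its centre
- strainer: bystander: small yellow plastic strainer, 84 mm across, 45 mm high, with a flat handle towards its -y; origin under the bowl
- spoon: bystander: wooden spoon lying flat
- spanner: bystander: steel spanner lying flat
- gasket: bystander: spare black rubber ring, 42 mm across, 5 mm thick
- mug: bystander: white mug, 80 mm across, 85 mm high
- jar: bystander: closed amber jar, 68 mm across, 120 mm high
Not all that is in view belongs to the job. What is shaped like the part that bears cap_grip but purple is not meant.

How it is judged (in metres and radians):
On the way, in this order (a step that is already met when the one before it is completed fails the run):
1. the cap is pushed fully home on the neck, both levers still up (value of joint valve above 0.0075 m and horizontal distance between cap_grip and neck_foot below 0.006 m and angle between cap_grip's own z axis and vertical below 0.08 rad and value of joint each of cam_a, cam_b above 1 rad), for 0.1 s.
2. one lever is fully down while the other is still up, the cap home (value of joint valve above 0.0075 m and horizontal distance between cap_grip and neck_foot below 0.012 m and ((value of joint cam_a below 0.1 rad and value of joint cam_b above 0.8 rad) or (value of joint cam_b below 0.1 rad and value of joint cam_a above 0.8 rad))), for 0.1 s.
3. both levers are fully down (value of joint valve above 0.0075 m and horizontal distance between cap_grip and neck_foot below 0.006 m and angle between cap_grip's own z axis and vertical below 0.08 rad and value of joint each of cam_a, cam_b below 0.1 rad), for 0.2 s.
At the end, for the whole second after the job is handed in: the cap sits home on the neck (valve disc pressed in at least 7.5 of its 9 mm, cap axis within 6 mm of the neck's axis at the stub, upright within 0.08 rad), both levers are within 0.1 rad of fully down, and all is at rest (all of step 3 and linear speed of each of lever_a, lever_b below 0.02 m/s); the robot touches nothing.
It fails at once if the valve's rubber pad is squashed by more than 2 mm (some 28 N on it) (value of joint pad above 0.002 m).
It fails at once if a lever is forced with more than 25 N (contact force between anything else and lever_a above 25 N or contact force between anything else and lever_b above 25 N).
It fails at once if a bystander is pushed more than 30 mm from its place (distance of any of dish, strainer, spoon, spanner, gasket, mug, jar from where it was at the start of the episode above 0.03 m).
It also fails if it takes over 72 s, if anything falls off the work surface, if the arm or the gripper's body presses on something with over 40 N, if the wrist force passes 120 N, or if a joint passes its speed limit or range.

### The arm

A 6-joint arm with a two-finger parallel gripper is mounted at the origin on the work surface. World frame = base frame: x ahead of the robot, y to its left, z up, the work surface at z = 0. Lengths are in mm, angles in rad, forces in N, time in s.
With the tool pointing down it reaches from about 350 to 775 mm from the base axis. Payload 7.3 kg.
Tool frame: the origin (TCP) lies between the finger pads; the fingertips stand tcp_to_tips ahead of it and the grasp point (between the pads) lies 5 mm behind it (tcp_to_tips is the distance from the TCP to the fingertips, in mm); z points along the fingers, x is the direction in which the jaws open and shut, and the axes are right-handed (so a half turn about z gives the same grasp; the last joint's range is limited). The gripper opens to 92 mm and grips with 3 to 60 N. Pads are 19 mm wide; open, the fingers measure 130 mm over their backs; the gripper's body (75 mm by 190 mm) begins 47 mm behind the grasp point.
Start: joints at [1.197, 0.342, 1.524, -0, 1.275, -0.146], TCP at [118.546, 511.459, 240.741] pointing down, gripper open.
Joint ranges: [-2.53, 2.53], [-0.77, 2.02], [0.04, 2.7], [-1, 4.14], [0.28, 2.66], [-3.11, 3.11]. Speed limits (rad/s): [2.57, 2.57, 3.14, 3.14, 3.14, 3.14].

### API

Orientations are given as [roll, pitch, yaw] about the fixed x, y, z axes, in that order (R = Rz(yaw) Ry(pitch) Rx(roll)).
In Python, from plant import * gives the robot as it stands.
- The arm moves only by the tool drive_tool, never from a script. Its argument "deltas" is a list of rows, each an object of numbers: "hand": the gripper's target within -1 to 1 (shut at 1, half-way at 0, fully open at -1); "tx", "ty", "tz": the shift along the tool's x, y, z each as a share of 4 cm, from -1 to 1; "wx", "wy", "wz": the turn, a rotation vector about the tool's x, y, z each as a share of 5 degrees, from -1 to 1. In form: [{"hand": .., "tx": .., "ty": .., "tz": .., "wx": .., "wy": .., "wz": ..}, ...]. A call has 1 to 20 rows; each row shifts and turns the commanded pose from where the row before left it, along the tool's axes as they then stand; what a row does not reach is not made up. A row lasts 1/12 s, in which the tool goes at most 41.7 mm and 7.16 degrees, less where a joint would pass 70% of its speed; a pose out of reach is approached as far as the arm can. A call with a number of a shift or a turn outside -1 to 1 is refused whole. A call with a gripper value outside its range is refused whole. The fingers move at their own pace and stop on an object; the grip force is fixed at half the most. Time passes only in rows, so rows that do not move let the fingers close. It gives the time, the measured TCP pose, the force and the opening at its end, in the units of the state.
- get_obs(): the state, without advancing time (a new reading comes with each control period).
- capture(name): name is "side" or "top"; returns the picture (480x640x3 uint8, red, green, blue); there is no depth.
- camera_model(name): a dict with "fx", "fy", "cx", "cy" (pixels), "D" ([k1, k2, p1, p2, k3] as OpenCV has them; the pictures are not rectified), "rvec" (rotation vector, rad) and "tvec" (3), from world to camera coordinates, as OpenCV has them. Camera axes: x right, y down, z forward; pixel columns grow to the right and rows downward; lengths in mm; the calibration is good to about 2 mm. A picture is of the moment at which its call begins. camera_model takes no time and is no camera call.
- close_job(): hands the job in, once; it reports no verdict.
The state is a dict: "time": time; "joint_positions": joint angles; "dq": joint speeds; "tau": joint torques, N m; "tool_pos": TCP position; "tcp_rot": TCP orientation; "contact_force": force on the tool from outside, world axes, zero at the start; "moment": the same for the moment, N m; "grip_width": finger opening in mm.
Only numpy, scipy, OpenCV 4.12 (cv2) and the standard library are available. Lean on these libraries where they do the work, as an engineer would, in place of code of your own. Each camera call takes 0.05 s, during which the arm holds its last target.

## Working session

There is one attempt and no reset: what is moved stays moved. The work goes in short steps, Python scripts to look and compute and a tool call to move; the robot and the scene stay as the last step left them, time stands still between calls to the robot, and variables do not carry over. Pictures are saved under pics/ and viewed, and the job is handed in when it is done.

Besides the shell and the picture viewer there is one more tool, called after ">>>" by a JSON object that holds its "fn" and its "kwargs". drive_tool: Moves the arm, as the interface text tells. Its arguments: {"type":"object","properties":{"deltas":{"type":"array","items":{"type":"object","properties":{"hand":{"type":"number"},"tx":{"type":"number"},"ty":{"type":"number"},"tz":{"type":"number"},"wx":{"type":"number"},"wy":{"type":"number"},"wz":{"type":"number"}}}}},"required":["deltas"]}

```bash
ls; mkdir -p pics; cat > h.py <<'E'
from plant import *
import numpy as np, cv2
def snap(n,tag):
    im=np.array(capture(n)); cv2.imwrite(f'pics/{tag}.png',im[:,:,::-1]); return im
def cm(n):
    m=camera_model(n);K=np.array([[m['fx'],0,m['cx']],[0,m['fy'],m['cy']],[0,0,1.]])
    return K,np.array(m['D'],float),np.array(m['rvec'],float),np.array(m['tvec'],float)
def ray(n,uv):
    K,D,r,t=cm(n);R=cv2.Rodrigues(r)[0]
    p=cv2.undistortPoints(np.array([[uv]],float),K,D)[0,0]
    d=R.T@np.array([p[0],p[1],1.]);return -R.T@t,d/np.linalg.norm(d)
def onz(n,uv,z):
    o,d=ray(n,uv);return o+d*(z-o[2])/d[2]
def two(a,b):
    o1,d1=ray('side',a);o2,d2=ray('top',b)
    s=np.linalg.lstsq(np.c_[d1,-d2],o2-o1,rcond=None)[0]
    p,q=o1+s[0]*d1,o2+s[1]*d2
    return (p+q)/2,np.linalg.norm(p-q)
def proj(n,P):
    K,D,r,t=cm(n);return cv2.projectPoints(np.array(P,float).reshape(-1,1,3),r,t,K,D)[0][:,0]
E
python3 - <<'E'
from h import *
print(get_obs())
snap('side','side0');snap('top','top0')
for n in('side','top'):print(camera_model(n),ray(n,(320,240)))
E
```

```text
pics
{'time': 0.0, 'joint_positions': array([ 1.19702404e+00,  3.42726732e-01,  1.52504230e+00, -7.84695989e-06,
        1.27537150e+00, -1.46005386e-01]), 'dq': array([-2.45148168e-04,  1.25581569e-03, -4.89964202e-04,  1.87608252e-03,
       -5.07746730e-05,  9.12702928e-04]), 'tau': array([ 7.21149427e-04, -4.31253254e+01, -2.44213986e+01,  7.17723859e-02,
        5.60727145e-02, -1.55006587e-04]), 'tool_pos': array([118.38587589, 511.07798324, 240.03403422]), 'tcp_rot': array([-3.14137488e+00,  1.53250198e-03,  1.34303189e+00]), 'contact_force': array([ 1.07164402, -0.44318009, -1.06682449]), 'moment': array([0.00254779, 0.02842017, 0.05475877]), 'grip_width': 91.67619026253178}
{'fx': 522.5780571746543, 'fy': 522.5780571746543, 'cx': 323.63113053546084, 'cy': 247.2084052323078, 'D': array([-0.03378699,  0.        ,  0.        ,  0.        ,  0.        ]), 'rvec': array([ 2.36859228, -0.50669519,  0.19781983]), 'tvec': array([-498.36452507,  225.21346352, 1465.99295921])} (array([ 119.00231071, -940.14727584, 1245.06433979]), array([ 0.27336894,  0.61863573, -0.73658622]))
{'fx': 479.4419238938071, 'fy': 479.4419238938071, 'cx': 320.67821510529393, 'cy': 234.80630241109878, 'D': array([-0.10766179,  0.        ,  0.        ,  0.        ,  0.        ]), 'rvec': array([ 2.11669852, -2.1181295 ,  0.16799822]), 'tvec': array([ -27.66571818,  566.24132754, 1447.72006343])} (array([ 298.14494488,  -60.18735972, 1524.72131506]), array([ 0.16822929,  0.02288886, -0.98548212]))
```

View pics/side0.png

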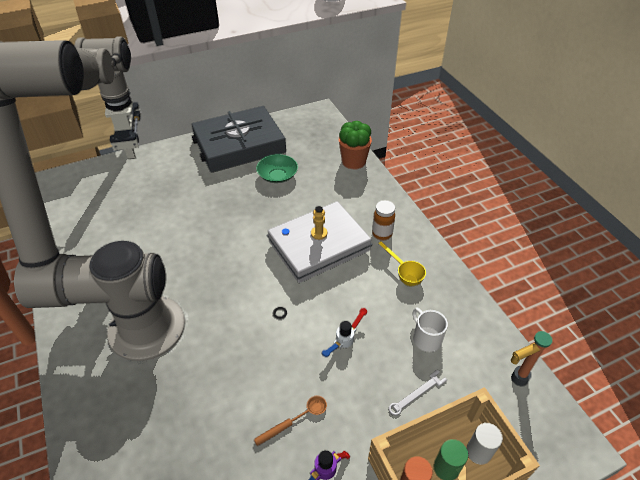

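View pics/top0.png

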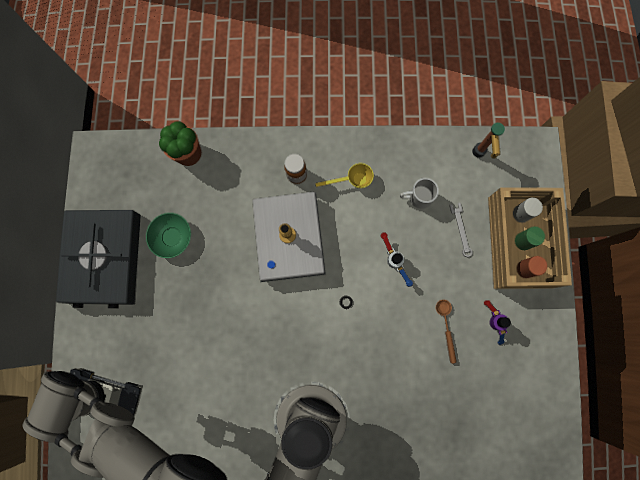

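Two things could be taken for the cap. The silver one is at side (345,333) and top (397,259). The purple decoy is at side (325,463) and top (502,323). By the description I choose the silver one; next come close crops of it and the neck.

```bash
python3 - <<'E'
import cv2,numpy as np
s=cv2.imread('pics/side0.png');t=cv2.imread('pics/top0.png')
c=lambda i,x,y,w=50:cv2.resize(i[y-w*3//4:y+w*3//4,x-w:x+w],(400,300),interpolation=cv2.INTER_CUBIC)
cv2.imwrite('pics/crop0.png',np.vstack([np.hstack([c(s,345,335),c(t,397,260)]),np.hstack([c(s,318,225),c(t,288,235)])]))
E
```

```text
(no output)
```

View pics/crop0.png

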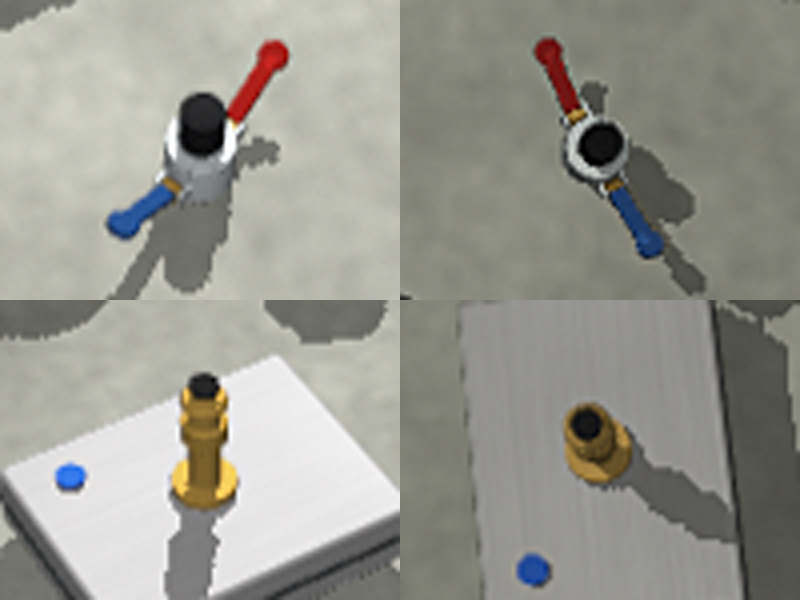

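```bash
cat > m.py <<'E'
from h import *
def blob(im,f,x0,y0,x1,y1):
    a=im.astype(int);m=np.zeros(im.shape[:2],np.uint8)
    m[y0:y1,x0:x1]=f(a[y0:y1,x0:x1])*255
    n,l,s,c=cv2.connectedComponentsWithStats(m,connectivity=8)
    k=1+np.argmax(s[1:,4]);return c[k],s[k],(l==k)
black=lambda a:(a.max(2)<60)
red=lambda a:(a[...,0]>100)&(a[...,1]<60)&(a[...,2]<70)
blue=lambda a:(a[...,2]>100)&(a[...,0]<80)
brass=lambda a:(a[...,0]>a[...,2]+60)&(a[...,0]>90)
E
python3 - <<'E'
from m import *
s=cv2.imread('pics/side0.png')[:,:,::-1];t=cv2.imread('pics/top0.png')[:,:,::-1]
for nm,f,bs,bt in [('stub',black,(320,310,370,350),(380,245,415,275)),('red',red,(345,300,375,330),(375,225,400,255)),('blue',blue,(315,330,350,365),(395,260,420,295)),
   ('valve',black,(305,200,335,225),(275,220,300,245)),('brass',brass,(300,200,340,245),(270,215,305,260))]:
    a,sa,ma=blob(s,f,*bs);b,sb,mb=blob(t,f,*bt)
    p,e=two(a,b);print(nm,a.round(1),sa,b.round(1),sb,p.round(1),e.round(1))
    if nm=='stub':print(onz('side',a,57),onz('top',b,57))
# corners of tank
def tank(im,n,roi):
    x0,y0,x1,y1=roi
    a=im.astype(int)
    g=a.mean(2)
    print(n,[a[p[1],p[0]] for p in ([(330,220),(300,260)] if n=='side' else [(270,210),(310,260)])],[a[p[1],p[0]] for p in ([(250,250)] if n=='side' else [(240,240)])])
tank(s,'side',(0,0,0,0));tank(t,'top',(0,0,0,0))
# heading: lever tips
E
```

```text
stub [345.1 328.5] [340 321  12  16 148] [396.8 258.3] [392 253  11  11  89] [ 490.9 -263.3   56. ] 0.1
[ 490.5711641  -263.81999022   57.        ] [ 490.82940192 -263.13346343   57.        ]
red [359.3 317. ] [352 308  15  20 103] [386.  240.6] [381 233  11  17  74] [ 550.  -233.4   34.7] 0.1
blue [329.4 349.9] [322 344  16  12  80] [405.6 277.6] [400 269  12  17  69] [ 432.5 -292.5   30.9] 2.0
valve [318.7 208.9] [316 207   7   5  30] [284.3 228.3] [281 225   8   8  46] [563.2  74.1 174.3] 0.2
brass [318.5 225.4] [311 210  16  29 306] [286.3 235.8] [279 225  17  18 102] [557.5  73.5 106.4] 8.5
side [array([233, 231, 232]), array([228, 226, 226])] [array([189, 189, 178])]
top [array([148, 147, 143]), array([149, 148, 144])] [array([130, 131, 120])]
```

Silver cap confirmed: mouth down, levers up. Stub centre is at (491,-263,56), against an expected z of 57. Red lever heading is about 0.466 rad. The valve disc is at (563,74,174), which puts the rim at z≈169, or 99 mm above the tank top and within 92–120. I'll move over the cap now.

>>> {"fn": "drive_tool", "kwargs": {"deltas": [{"hand": -1,"tx": -0.5,"ty": 0.72,"tz": -0.1},{"hand": -1,"tx": -0.5,"ty": 0.72,"tz": -0.1},{"hand": -1,"tx": -0.5,"ty": 0.72,"tz": -0.1},{"hand": -1,"tx": -0.5,"ty": 0.72,"tz": -0.1},{"hand": -1,"tx": -0.5,"ty": 0.72,"tz": -0.1},{"hand": -1,"tx": -0.5,"ty": 0.72},{"hand": -1,"tx": -0.5,"ty": 0.72},{"hand": -1,"tx": -0.5,"ty": 0.72},{"hand": -1,"tx": -0.5,"ty": 0.72},{"hand": -1,"tx": -0.5,"ty": 0.72},{"hand": -1,"tx": -0.5,"ty": 0.72},{"hand": -1,"tx": -0.5,"ty": 0.72},{"hand": -1,"tx": -0.5,"ty": 0.72},{"hand": -1,"tx": -0.5,"ty": 0.72}]}}

```text
invalid input
```

>>> {"fn": "drive_tool", "kwargs": {"deltas": [{"hand": -1,"tx": -0.8,"ty": 0.28},{"hand": -1,"tx": -0.8,"ty": 0.28},{"hand": -1,"tx": -0.8,"ty": 0.28},{"hand": -1,"tx": -0.8,"ty": 0.28},{"hand": -1,"tx": -0.8,"ty": 0.28},{"hand": -1,"tx": -0.8,"ty": 0.28},{"hand": -1,"tx": -0.8,"ty": 0.28},{"hand": -1,"tx": -0.8,"ty": 0.28},{"hand": -1,"tx": -0.8,"ty": 0.28},{"hand": -1,"tx": -0.8,"ty": 0.28},{"hand": -1,"tx": -0.8,"ty": 0.28},{"hand": -1,"tx": -0.8,"ty": 0.28}]}}

```text
invalid input
```

>>> {"fn": "drive_tool", "kwargs": {"deltas": [{"hand": -1,"wz": 1},{"hand": -1,"wz": 1},{"hand": -1,"wz": 1},{"hand": -1,"wz": 1},{"hand": -1,"wz": 1},{"hand": -1,"wz": 1},{"hand": -1,"wz": 1},{"hand": -1,"wz": 1},{"hand": -1,"wz": 1},{"hand": -1,"wz": 1},{"hand": -1,"wz": 1},{"hand": -1,"wz": 1},{"hand": -1,"wz": 1},{"hand": -1,"wz": 1},{"hand": -1,"wz": 1},{"hand": -1,"wz": 1},{"hand": -1,"wz": 1},{"hand": -1,"wz": 1},{"hand": -1,"wz": 1},{"hand": -1,"wz": 1}]}}

```text
invalid input
```

>>> {"fn": "drive_tool", "kwargs": {"deltas": [{"hand": -1,"wz": 1},{"hand": -1,"wz": 1},{"hand": -1,"wz": 1},{"hand": -1,"wz": 1},{"hand": -1,"wz": 1},{"hand": -1,"wz": 1},{"hand": -1,"wz": 1},{"hand": -1,"wz": 1},{"hand": -1},{"hand": -1}]}}

```text
invalid input
```

>>> {"fn": "drive_tool", "kwargs": {"deltas": [{"hand": -1,"tx": -0.5,"ty": 0.72,"tz": -0.1,"wx": 0,"wy": 0,"wz": 0}]}}

```text
time: 0.18
tool_pos: [139.7, 487.3, 243.5]
tcp_rot: [-3.139, 0.0, 1.347]
contact_force: [1.6, -0.6, -0.5]
grip_width: 91.5
```

>>> {"fn": "drive_tool", "kwargs": {"deltas": [{"hand": -1,"tx": -0.5,"ty": 0.72,"tz": -0.1,"wx": 0,"wy": 0,"wz": 0},{"hand": -1,"tx": -0.5,"ty": 0.72,"tz": -0.1,"wx": 0,"wy": 0,"wz": 0},{"hand": -1,"tx": -0.5,"ty": 0.72,"tz": -0.1,"wx": 0,"wy": 0,"wz": 0},{"hand": -1,"tx": -0.5,"ty": 0.72,"tz": -0.1,"wx": 0,"wy": 0,"wz": 0},{"hand": -1,"tx": -0.5,"ty": 0.72,"tz": 0,"wx": 0,"wy": 0,"wz": 0},{"hand": -1,"tx": -0.5,"ty": 0.72,"tz": 0,"wx": 0,"wy": 0,"wz": 0},{"hand": -1,"tx": -0.5,"ty": 0.72,"tz": 0,"wx": 0,"wy": 0,"wz": 0},{"hand": -1,"tx": -0.5,"ty": 0.72,"tz": 0,"wx": 0,"wy": 0,"wz": 0},{"hand": -1,"tx": -0.5,"ty": 0.72,"tz": 0,"wx": 0,"wy": 0,"wz": 0},{"hand": -1,"tx": -0.5,"ty": 0.72,"tz": 0,"wx": 0,"wy": 0,"wz": 0},{"hand": -1,"tx": -0.5,"ty": 0.72,"tz": 0,"wx": 0,"wy": 0,"wz": 0},{"hand": -1,"tx": -0.5,"ty": 0.72,"tz": 0,"wx": 0,"wy": 0,"wz": 0},{"hand": -1,"tx": -0.5,"ty": 0.72,"tz": 0,"wx": 0,"wy": 0,"wz": 0}]}}

```text
time: 1.27
tool_pos: [448.8, 146.1, 260.5]
tcp_rot: [-3.141, 0.0, 1.343]
contact_force: [-0.1, 0.6, -0.2]
grip_width: 91.9
```

>>> {"fn": "drive_tool", "kwargs": {"deltas": [{"hand": -1,"tx": -0.8,"ty": 0.28,"tz": 0,"wx": 0,"wy": 0,"wz": 0},{"hand": -1,"tx": -0.8,"ty": 0.28,"tz": 0,"wx": 0,"wy": 0,"wz": 0},{"hand": -1,"tx": -0.8,"ty": 0.28,"tz": 0,"wx": 0,"wy": 0,"wz": 0},{"hand": -1,"tx": -0.8,"ty": 0.28,"tz": 0,"wx": 0,"wy": 0,"wz": 0},{"hand": -1,"tx": -0.8,"ty": 0.28,"tz": 0,"wx": 0,"wy": 0,"wz": 0},{"hand": -1,"tx": -0.8,"ty": 0.28,"tz": 0,"wx": 0,"wy": 0,"wz": 0},{"hand": -1,"tx": -0.8,"ty": 0.28,"tz": 0,"wx": 0,"wy": 0,"wz": 0},{"hand": -1,"tx": -0.8,"ty": 0.28,"tz": 0,"wx": 0,"wy": 0,"wz": 0},{"hand": -1,"tx": -0.8,"ty": 0.28,"tz": 0,"wx": 0,"wy": 0,"wz": 0},{"hand": -1,"tx": -0.8,"ty": 0.28,"tz": 0,"wx": 0,"wy": 0,"wz": 0},{"hand": -1,"tx": -0.8,"ty": 0.28,"tz": 0,"wx": 0,"wy": 0,"wz": 0},{"hand": -1,"tx": -0.8,"ty": 0.28,"tz": 0,"wx": 0,"wy": 0,"wz": 0}]}}

```text
time: 2.27
tool_pos: [492.0, -258.4, 260.3]
tcp_rot: [-3.141, -0.001, 1.343]
contact_force: [1.2, -0.3, 0.3]
grip_width: 91.5
```

>>> {"fn": "drive_tool", "kwargs": {"deltas": [{"hand": -1,"tx": 0,"ty": 0,"tz": 0,"wx": 0,"wy": 0,"wz": 1},{"hand": -1,"tx": 0,"ty": 0,"tz": 0,"wx": 0,"wy": 0,"wz": 1},{"hand": -1,"tx": 0,"ty": 0,"tz": 0,"wx": 0,"wy": 0,"wz": 1},{"hand": -1,"tx": 0,"ty": 0,"tz": 0,"wx": 0,"wy": 0,"wz": 1},{"hand": -1,"tx": 0,"ty": 0,"tz": 0,"wx": 0,"wy": 0,"wz": 1},{"hand": -1,"tx": 0,"ty": 0,"tz": 0,"wx": 0,"wy": 0,"wz": 1},{"hand": -1,"tx": 0,"ty": 0,"tz": 0,"wx": 0,"wy": 0,"wz": 1},{"hand": -1,"tx": 0,"ty": 0,"tz": 0,"wx": 0,"wy": 0,"wz": 1},{"hand": -1,"tx": 0,"ty": 0,"tz": 0,"wx": 0,"wy": 0,"wz": 1},{"hand": -1,"tx": 0,"ty": 0,"tz": 0,"wx": 0,"wy": 0,"wz": 1},{"hand": -1,"tx": 0,"ty": 0,"tz": 0,"wx": 0,"wy": 0,"wz": 1},{"hand": -1,"tx": 0,"ty": 0,"tz": 0,"wx": 0,"wy": 0,"wz": 1},{"hand": -1,"tx": 0,"ty": 0,"tz": 0,"wx": 0,"wy": 0,"wz": 1},{"hand": -1,"tx": 0,"ty": 0,"tz": 0,"wx": 0,"wy": 0,"wz": 1},{"hand": -1,"tx": 0,"ty": 0,"tz": 0,"wx": 0,"wy": 0,"wz": 1},{"hand": -1,"tx": 0,"ty": 0,"tz": 0,"wx": 0,"wy": 0,"wz": 1},{"hand": -1,"tx": 0,"ty": 0,"tz": 0,"wx": 0,"wy": 0,"wz": 1},{"hand": -1,"tx": 0,"ty": 0,"tz": 0,"wx": 0,"wy": 0,"wz": 1},{"hand": -1,"tx": 0,"ty": 0,"tz": 0,"wx": 0,"wy": 0,"wz": 1},{"hand": -1,"tx": 0,"ty": 0,"tz": 0,"wx": 0,"wy": 0,"wz": 1}]}}

```text
time: 3.93
tool_pos: [492.1, -256.6, 260.2]
tcp_rot: [-3.141, 0.001, -0.407]
contact_force: [1.1, 0.1, 0.4]
grip_width: 91.6
```

>>> {"fn": "drive_tool", "kwargs": {"deltas": [{"hand": -1,"tx": 0,"ty": 0,"tz": 0,"wx": 0,"wy": 0,"wz": 1},{"hand": -1,"tx": 0,"ty": 0,"tz": 0,"wx": 0,"wy": 0,"wz": 1},{"hand": -1,"tx": 0,"ty": 0,"tz": 0,"wx": 0,"wy": 0,"wz": 1},{"hand": -1,"tx": 0,"ty": 0,"tz": 0,"wx": 0,"wy": 0,"wz": 1},{"hand": -1,"tx": 0,"ty": 0,"tz": 0,"wx": 0,"wy": 0,"wz": 1},{"hand": -1,"tx": 0,"ty": 0,"tz": 0,"wx": 0,"wy": 0,"wz": 1},{"hand": -1,"tx": 0,"ty": 0,"tz": 0,"wx": 0,"wy": 0,"wz": 1},{"hand": -1,"tx": 0,"ty": 0,"tz": 0,"wx": 0,"wy": 0,"wz": 1},{"hand": -1,"tx": 0,"ty": 0,"tz": 0,"wx": 0,"wy": 0,"wz": 0},{"hand": -1,"tx": 0,"ty": 0,"tz": 0,"wx": 0,"wy": 0,"wz": 0}]}}

```text
time: 4.77
tool_pos: [492.2, -256.7, 260.4]
tcp_rot: [3.141, 0.001, -1.098]
contact_force: [-0.1, 0.7, -0.4]
grip_width: 91.9
```

```bash
python3 - <<'E'
import plant
print([n for n in dir(plant) if not n.startswith('_')])
print(getattr(plant,'tcp_to_tips',None))
E
```

```text
['Unreachable', 'camera_model', 'capture', 'close_job', 'get_obs', 'tcp_to_tips']
14.0
```

>>> {"fn": "drive_tool", "kwargs": {"deltas": [{"hand": -1,"tx": 0.13,"ty": 0.105,"tz": 0.5,"wx": 0,"wy": 0,"wz": 0},{"hand": -1,"tx": 0,"ty": 0,"tz": 0.8,"wx": 0,"wy": 0,"wz": 0},{"hand": -1,"tx": 0,"ty": 0,"tz": 0.8,"wx": 0,"wy": 0,"wz": 0},{"hand": -1,"tx": 0,"ty": 0,"tz": 0.8,"wx": 0,"wy": 0,"wz": 0},{"hand": -1,"tx": 0,"ty": 0,"tz": 0.4,"wx": 0,"wy": 0,"wz": 0},{"hand": -1,"tx": 0,"ty": 0,"tz": 0,"wx": 0,"wy": 0,"wz": 0}]}}

```text
time: 5.27
tool_pos: [488.8, -261.8, 124.6]
tcp_rot: [3.138, 0.007, -1.098]
contact_force: [-0.6, 0.8, -1.7]
grip_width: 91.7
```

```bash
python3 - <<'E'
from h import *
print(get_obs()['tool_pos'])
s=snap('side','s1');t=snap('top','t1');print(get_obs()['tool_pos'])
c=lambda i,x,y,w=60:cv2.resize(i[y-w*3//4:y+w*3//4,x-w:x+w],(400,300),interpolation=cv2.INTER_CUBIC)[:,:,::-1]
cv2.imwrite('pics/crop1.png',np.hstack([c(s,345,320),c(t,397,255)]))
E
```

```text
[ 488.7710658  -261.8459741   124.59484354]
[ 491.01489409 -263.40969548  128.79358638]
```

View pics/crop1.png

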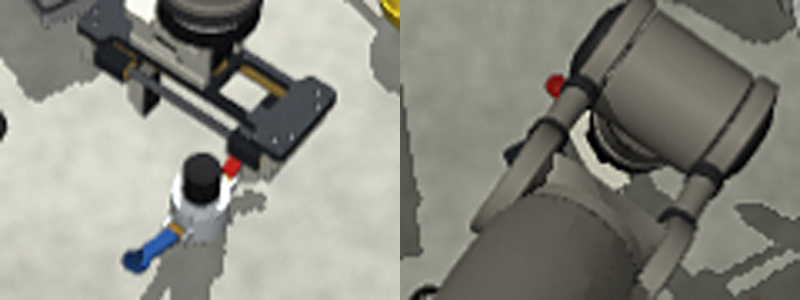

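The gripper sits centred over the cap (stub at crop (203,180)), with the jaws across the lever line. I'll descend to TCP z 58, which puts the tips 4 mm above the cup's shoulder.

>>> {"fn": "drive_tool", "kwargs": {"deltas": [{"hand": -1,"tx": 0,"ty": 0,"tz": 0.4,"wx": 0,"wy": 0,"wz": 0},{"hand": -1,"tx": 0,"ty": 0,"tz": 0.4,"wx": 0,"wy": 0,"wz": 0},{"hand": -1,"tx": 0,"ty": 0,"tz": 0.4,"wx": 0,"wy": 0,"wz": 0},{"hand": -1,"tx": 0,"ty": 0,"tz": 0.3,"wx": 0,"wy": 0,"wz": 0},{"hand": -1,"tx": 0,"ty": 0,"tz": 0.2,"wx": 0,"wy": 0,"wz": 0},{"hand": -1,"tx": 0,"ty": 0,"tz": 0.05,"wx": 0,"wy": 0,"wz": 0},{"hand": -1,"tx": 0,"ty": 0,"tz": 0,"wx": 0,"wy": 0,"wz": 0},{"hand": -1,"tx": 0,"ty": 0,"tz": 0,"wx": 0,"wy": 0,"wz": 0}]}}

```text
time: 6.03
tool_pos: [491.6, -263.8, 59.9]
tcp_rot: [-3.141, -0.002, -1.1]
contact_force: [0.1, 0.4, -0.4]
grip_width: 91.7
```

>>> {"fn": "drive_tool", "kwargs": {"deltas": [{"hand": -1,"tx": 0,"ty": 0,"tz": 0.03,"wx": 0,"wy": 0,"wz": 0},{"hand": 1,"tx": 0,"ty": 0,"tz": 0,"wx": 0,"wy": 0,"wz": 0},{"hand": 1,"tx": 0,"ty": 0,"tz": 0,"wx": 0,"wy": 0,"wz": 0},{"hand": 1,"tx": 0,"ty": 0,"tz": 0,"wx": 0,"wy": 0,"wz": 0},{"hand": 1,"tx": 0,"ty": 0,"tz": 0,"wx": 0,"wy": 0,"wz": 0},{"hand": 1,"tx": 0,"ty": 0,"tz": 0,"wx": 0,"wy": 0,"wz": 0},{"hand": 1,"tx": 0,"ty": 0,"tz": 0,"wx": 0,"wy": 0,"wz": 0},{"hand": 1,"tx": 0,"ty": 0,"tz": 0,"wx": 0,"wy": 0,"wz": 0},{"hand": 1,"tx": 0,"ty": 0,"tz": 0,"wx": 0,"wy": 0,"wz": 0},{"hand": 1,"tx": 0,"ty": 0,"tz": 0,"wx": 0,"wy": 0,"wz": 0},{"hand": 1,"tx": 0,"ty": 0,"tz": 0,"wx": 0,"wy": 0,"wz": 0}]}}

```text
time: 6.95
tool_pos: [491.5, -264.0, 57.8]
tcp_rot: [-3.141, -0.002, -1.1]
contact_force: [0.6, -0.5, -4.0]
grip_width: 31.3
```

>>> {"fn": "drive_tool", "kwargs": {"deltas": [{"hand": 1,"tx": 0,"ty": 0,"tz": -0.2,"wx": 0,"wy": 0,"wz": 0},{"hand": 1,"tx": 0,"ty": 0,"tz": -0.4,"wx": 0,"wy": 0,"wz": 0},{"hand": 1,"tx": 0,"ty": 0,"tz": -0.6,"wx": 0,"wy": 0,"wz": 0},{"hand": 1,"tx": 0,"ty": 0,"tz": -0.6,"wx": 0,"wy": 0,"wz": 0},{"hand": 1,"tx": 0,"ty": 0,"tz": -0.6,"wx": 0,"wy": 0,"wz": 0},{"hand": 1,"tx": 0,"ty": 0,"tz": -0.6,"wx": 0,"wy": 0,"wz": 0},{"hand": 1,"tx": 0,"ty": 0,"tz": -0.6,"wx": 0,"wy": 0,"wz": 0},{"hand": 1,"tx": 0,"ty": 0,"tz": -0.6,"wx": 0,"wy": 0,"wz": 0},{"hand": 1,"tx": 0,"ty": 0,"tz": -0.6,"wx": 0,"wy": 0,"wz": 0},{"hand": 1,"tx": 0,"ty": 0,"tz": -0.6,"wx": 0,"wy": 0,"wz": 0},{"hand": 1,"tx": 0,"ty": 0,"tz": -0.4,"wx": 0,"wy": 0,"wz": 0},{"hand": 1,"tx": 0,"ty": 0,"tz": 0,"wx": 0,"wy": 0,"wz": 0},{"hand": 1,"tx": 0,"ty": 0,"tz": 0,"wx": 0,"wy": 0,"wz": 0},{"hand": 1,"tx": 0,"ty": 0,"tz": 0,"wx": 0,"wy": 0,"wz": 0}]}}

```text
time: 8.12
tool_pos: [490.1, -262.7, 287.8]
tcp_rot: [3.14, 0.003, -1.1]
contact_force: [-0.5, 0.1, -5.8]
grip_width: 31.5
```

>>> {"fn": "drive_tool", "kwargs": {"deltas": [{"hand": 1,"tx": -0.2,"ty": -0.16,"tz": 0,"wx": 0,"wy": 0,"wz": 0},{"hand": 1,"tx": -0.4,"ty": -0.33,"tz": 0,"wx": 0,"wy": 0,"wz": 0},{"hand": 1,"tx": -0.55,"ty": -0.44,"tz": 0,"wx": 0,"wy": 0,"wz": 0},{"hand": 1,"tx": -0.55,"ty": -0.44,"tz": 0,"wx": 0,"wy": 0,"wz": 0},{"hand": 1,"tx": -0.55,"ty": -0.44,"tz": 0,"wx": 0,"wy": 0,"wz": 0},{"hand": 1,"tx": -0.55,"ty": -0.44,"tz": 0,"wx": 0,"wy": 0,"wz": 0},{"hand": 1,"tx": -0.55,"ty": -0.44,"tz": 0,"wx": 0,"wy": 0,"wz": 0},{"hand": 1,"tx": -0.55,"ty": -0.44,"tz": 0,"wx": 0,"wy": 0,"wz": 0},{"hand": 1,"tx": -0.55,"ty": -0.44,"tz": 0,"wx": 0,"wy": 0,"wz": 0},{"hand": 1,"tx": -0.55,"ty": -0.44,"tz": 0,"wx": 0,"wy": 0,"wz": 0},{"hand": 1,"tx": -0.55,"ty": -0.44,"tz": 0,"wx": 0,"wy": 0,"wz": 0},{"hand": 1,"tx": -0.55,"ty": -0.44,"tz": 0,"wx": 0,"wy": 0,"wz": 0},{"hand": 1,"tx": -0.4,"ty": -0.33,"tz": 0,"wx": 0,"wy": 0,"wz": 0},{"hand": 1,"tx": -0.2,"ty": -0.2,"tz": 0,"wx": 0,"wy": 0,"wz": 0},{"hand": 1,"tx": 0,"ty": 0,"tz": 0,"wx": 0,"wy": 0,"wz": 0},{"hand": 1,"tx": 0,"ty": 0,"tz": 0,"wx": 0,"wy": 0,"wz": 0},{"hand": 1,"tx": 0,"ty": 0,"tz": 0,"wx": 0,"wy": 0,"wz": 0},{"hand": 1,"tx": 0,"ty": 0,"tz": 0,"wx": 0,"wy": 0,"wz": 0}]}}

```text
time: 9.62
tool_pos: [562.5, 72.7, 289.3]
tcp_rot: [3.141, -0.0, -1.102]
contact_force: [0.5, -0.2, -4.4]
grip_width: 31.2
```

```bash
python3 - <<'E'
from h import *
s=snap('side','s2');t=snap('top','t2');print(get_obs())
c=lambda i,x,y,w=60:cv2.resize(i[y-w*3//4:y+w*3//4,x-w:x+w],(400,300),interpolation=cv2.INTER_CUBIC)[:,:,::-1]
cv2.imwrite('pics/crop2.png',np.hstack([c(s,318,200),c(t,288,225)]))
E
```

```text
{'time': 9.7167, 'joint_positions': array([-6.40278757e-03,  3.89820070e-01,  1.31685807e+00, -1.05126168e-04,
        1.43494777e+00,  1.09557929e+00]), 'dq': array([ 2.19394999e-03, -1.87590062e-03, -3.12536803e-03, -1.08324864e-03,
       -2.34219789e-05,  1.45184187e-04]), 'tau': array([ 1.53811793e-01, -4.94782376e+01, -2.75351626e+01,  7.36320158e-02,
       -5.22908173e-02, -3.67537286e-03]), 'tool_pos': array([562.63633264,  72.76740292, 289.54906029]), 'tcp_rot': array([ 3.14151543e+00, -7.74012699e-05, -1.10196783e+00]), 'contact_force': array([-0.80285064,  0.13732835, -4.25936823]), 'moment': array([-0.11608979,  0.15168445, -0.03197102]), 'grip_width': 31.263615865431845}
```

View pics/crop2.png

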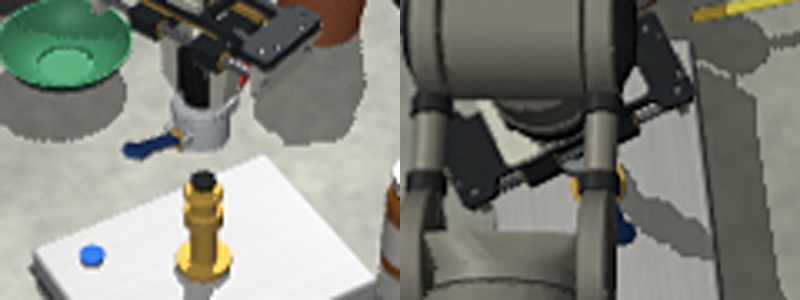

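```bash
python3 - <<'E'
from m import *
s=cv2.imread('pics/side0.png')[:,:,::-1];t=cv2.imread('pics/top0.png')[:,:,::-1]
a=s.astype(int)
up=(slice(198,245),slice(305,335))
for r in range(204,242):
    row=a[r,300:340]; m=((row[:,0]>row[:,2]+30))|(row.max(1)<90)
    x=np.where(m)[0]+300
    print(r,x.min() if len(x) else None,x.max() if len(x) else None,len(x))
for z in (70,100,140,160,169,182): print(z,proj('side',[563.2,74.1,z]).round(1),proj('top',[563.2,74.1,z]).round(1))
b=t.astype(int)
for r in range(220,250):
    row=b[r,265:310]
    print(r,''.join('B' if p.max()<60 else 'o' if p[0]>p[2]+30 else '.' for p in row))
E
```

```text
204 None None 0
205 None None 0
206 318 319 2
207 316 321 6
208 315 321 7
209 314 323 10
210 314 324 11
211 313 324 12
212 313 324 12
213 313 324 12
214 313 324 12
215 313 324 12
216 313 324 12
217 313 324 12
218 313 324 12
219 313 324 12
220 314 324 11
221 314 324 11
222 314 324 11
223 314 323 10
224 315 322 8
225 315 322 8
226 315 322 8
227 313 324 12
228 312 325 14
229 311 326 16
230 311 326 16
231 311 327 17
232 311 327 17
233 311 327 17
234 311 326 16
235 311 326 16
236 312 326 15
237 313 324 12
238 314 323 10
239 316 321 6
240 None None 0
241 None None 0
70 [[318.8 233.3]] [[287.5 234.7]]
100 [[318.8 226.5]] [[286.6 233. ]]
140 [[318.7 217.2]] [[285.4 230.5]]
160 [[318.7 212.4]] [[284.7 229.2]]
169 [[318.7 210.2]] [[284.4 228.6]]
182 [[318.7 207. ]] [[284.  227.7]]
220 .............................................
221 .............................................
222 .............................................
223 ...................oo........................
224 ................ooooooo......................
225 ...............ooBBBBooo.....................
226 ..............
[... 481 characters left out ...]

236 ..............ooooooooooBBooooo..............
237 ..............ooooooBBBBBooooo...............
238 ...............ooooooooooooooo...............
239 ...............ooooooooooooooo...............
240 ................ooooooooooooo................
241 ..................oooooooooo.................
242 ...................ooooooo...................
243 .............................................
244 .............................................
245 .............................................
246 .............................................
247 .............................................
248 .............................................
249 .............................................
```

Everything agrees on the neck axis at (563.2, 74.1): the flange foot at side (319,233) and top (287.3,234) matches the projection within 0.5 px. I'll centre the cap and come down towards the rim.

>>> {"fn": "drive_tool", "kwargs": {"deltas": [{"hand": 1,"tx": -0.022,"ty": -0.028,"tz": 0.2,"wx": 0,"wy": 0,"wz": 0},{"hand": 1,"tx": 0,"ty": 0,"tz": 0.3,"wx": 0,"wy": 0,"wz": 0},{"hand": 1,"tx": 0,"ty": 0,"tz": 0.3,"wx": 0,"wy": 0,"wz": 0},{"hand": 1,"tx": 0,"ty": 0,"tz": 0.3,"wx": 0,"wy": 0,"wz": 0},{"hand": 1,"tx": 0,"ty": 0,"tz": 0.15,"wx": 0,"wy": 0,"wz": 0},{"hand": 1,"tx": 0,"ty": 0,"tz": 0.1,"wx": 0,"wy": 0,"wz": 0},{"hand": 1,"tx": 0,"ty": 0,"tz": 0,"wx": 0,"wy": 0,"wz": 0},{"hand": 1,"tx": 0,"ty": 0,"tz": 0,"wx": 0,"wy": 0,"wz": 0},{"hand": 1,"tx": 0,"ty": 0,"tz": 0,"wx": 0,"wy": 0,"wz": 0}]}}

```text
time: 10.47
tool_pos: [563.7, 75.0, 236.2]
tcp_rot: [-3.14, -0.001, -1.101]
contact_force: [1.1, -0.4, -5.4]
grip_width: 31.8
```

```bash
python3 - <<'E'
from h import *
s=snap('side','s3');t=snap('top','t3');o=get_obs();print(o['tool_pos'],o['contact_force'])
c=lambda i,x,y,w=50:cv2.resize(i[y-w*3//4:y+w*3//4,x-w:x+w],(400,300),interpolation=cv2.INTER_CUBIC)[:,:,::-1]
cv2.imwrite('pics/crop3.png',np.hstack([c(s,318,205),c(t,288,225)]))
E
```

```text
[563.66963167  75.1108592  236.22426201] [ 0.47251893  0.15128702 -4.11975199]
```

View pics/crop3.png

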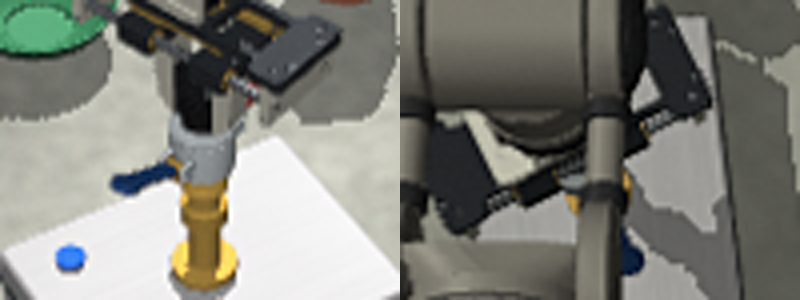

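The side crop shows the mouth at the rim, (205,180), and lined up with it. I'll correct by 1 mm and go down in small steps.

>>> {"fn": "drive_tool", "kwargs": {"deltas": [{"hand": 1,"tx": 0.016,"ty": 0.022,"tz": 0,"wx": 0,"wy": 0,"wz": 0},{"hand": 1,"tx": 0,"ty": 0,"tz": 0.05,"wx": 0,"wy": 0,"wz": 0},{"hand": 1,"tx": 0,"ty": 0,"tz": 0.05,"wx": 0,"wy": 0,"wz": 0},{"hand": 1,"tx": 0,"ty": 0,"tz": 0.05,"wx": 0,"wy": 0,"wz": 0},{"hand": 1,"tx": 0,"ty": 0,"tz": 0,"wx": 0,"wy": 0,"wz": 0}]}}

```text
time: 10.98
tool_pos: [562.6, 74.1, 228.9]
tcp_rot: [3.141, 0.001, -1.1]
contact_force: [-0.1, -0.6, -3.8]
grip_width: 31.5
```

>>> {"fn": "drive_tool", "kwargs": {"deltas": [{"hand": 1,"tx": 0,"ty": 0,"tz": 0.05,"wx": 0,"wy": 0,"wz": 0},{"hand": 1,"tx": 0,"ty": 0,"tz": 0,"wx": 0,"wy": 0,"wz": 0},{"hand": 1,"tx": 0,"ty": 0,"tz": 0,"wx": 0,"wy": 0,"wz": 0}]}}

```text
time: 11.23
tool_pos: [562.8, 74.2, 227.4]
tcp_rot: [3.141, 0.0, -1.1]
contact_force: [0.0, -0.4, -4.6]
grip_width: 31.4
```

>>> {"fn": "drive_tool", "kwargs": {"deltas": [{"hand": 1,"tx": 0,"ty": 0,"tz": 0.05,"wx": 0,"wy": 0,"wz": 0},{"hand": 1,"tx": 0,"ty": 0,"tz": 0,"wx": 0,"wy": 0,"wz": 0},{"hand": 1,"tx": 0,"ty": 0,"tz": 0,"wx": 0,"wy": 0,"wz": 0}]}}

```text
time: 11.48
tool_pos: [562.8, 74.1, 225.4]
tcp_rot: [3.141, 0.0, -1.1]
contact_force: [-0.2, 0.2, -4.4]
grip_width: 31.6
```

>>> {"fn": "drive_tool", "kwargs": {"deltas": [{"hand": 1,"tx": 0,"ty": 0,"tz": 0.05,"wx": 0,"wy": 0,"wz": 0},{"hand": 1,"tx": 0,"ty": 0,"tz": 0,"wx": 0,"wy": 0,"wz": 0},{"hand": 1,"tx": 0,"ty": 0,"tz": 0,"wx": 0,"wy": 0,"wz": 0}]}}

```text
time: 11.73
tool_pos: [562.7, 74.2, 223.4]
tcp_rot: [3.141, 0.0, -1.1]
contact_force: [-0.2, -0.1, -4.9]
grip_width: 31.2
```

>>> {"fn": "drive_tool", "kwargs": {"deltas": [{"hand": 1,"tx": 0,"ty": 0,"tz": 0.05,"wx": 0,"wy": 0,"wz": 0},{"hand": 1,"tx": 0,"ty": 0,"tz": 0,"wx": 0,"wy": 0,"wz": 0},{"hand": 1,"tx": 0,"ty": 0,"tz": 0,"wx": 0,"wy": 0,"wz": 0}]}}

```text
time: 11.98
tool_pos: [562.8, 74.1, 221.4]
tcp_rot: [3.141, 0.0, -1.1]
contact_force: [-0.6, 0.8, -4.7]
grip_width: 31.3
```

>>> {"fn": "drive_tool", "kwargs": {"deltas": [{"hand": 1,"tx": 0,"ty": 0,"tz": 0.05,"wx": 0,"wy": 0,"wz": 0},{"hand": 1,"tx": 0,"ty": 0,"tz": 0,"wx": 0,"wy": 0,"wz": 0},{"hand": 1,"tx": 0,"ty": 0,"tz": 0,"wx": 0,"wy": 0,"wz": 0}]}}

```text
time: 12.23
tool_pos: [563.2, 73.8, 219.8]
tcp_rot: [-3.141, -0.001, -1.101]
contact_force: [1.4, -1.4, -2.2]
grip_width: 31.7
```

First touch: the neck pushes the cap towards +x, −y. I'll yield that way.

>>> {"fn": "drive_tool", "kwargs": {"deltas": [{"hand": 1,"tx": 0.017,"ty": -0.006,"tz": 0,"wx": 0,"wy": 0,"wz": 0},{"hand": 1,"tx": 0,"ty": 0,"tz": 0.025,"wx": 0,"wy": 0,"wz": 0},{"hand": 1,"tx": 0,"ty": 0,"tz": 0,"wx": 0,"wy": 0,"wz": 0},{"hand": 1,"tx": 0,"ty": 0,"tz": 0,"wx": 0,"wy": 0,"wz": 0}]}}

```text
time: 12.57
tool_pos: [563.4, 73.4, 218.3]
tcp_rot: [3.141, -0.0, -1.101]
contact_force: [1.9, -2.5, -4.8]
grip_width: 31.7
```

>>> {"fn": "drive_tool", "kwargs": {"deltas": [{"hand": 1,"tx": 0,"ty": 0,"tz": 0.025,"wx": 0,"wy": 0,"wz": 0},{"hand": 1,"tx": 0,"ty": 0,"tz": 0,"wx": 0,"wy": 0,"wz": 0},{"hand": 1,"tx": 0,"ty": 0,"tz": 0,"wx": 0,"wy": 0,"wz": 0}]}}

```text
time: 12.82
tool_pos: [563.4, 73.4, 217.4]
tcp_rot: [3.141, -0.0, -1.101]
contact_force: [0.7, -2.6, -4.0]
grip_width: 31.4
```

>>> {"fn": "drive_tool", "kwargs": {"deltas": [{"hand": 1,"tx": 0.02,"ty": 0.002,"tz": 0,"wx": 0,"wy": 0,"wz": 0},{"hand": 1,"tx": 0,"ty": 0,"tz": 0.025,"wx": 0,"wy": 0,"wz": 0},{"hand": 1,"tx": 0,"ty": 0,"tz": 0.025,"wx": 0,"wy": 0,"wz": 0},{"hand": 1,"tx": 0,"ty": 0,"tz": 0,"wx": 0,"wy": 0,"wz": 0},{"hand": 1,"tx": 0,"ty": 0,"tz": 0,"wx": 0,"wy": 0,"wz": 0}]}}

```text
time: 13.23
tool_pos: [563.4, 73.1, 215.2]
tcp_rot: [3.141, 0.001, -1.1]
contact_force: [-0.0, -0.5, -5.2]
grip_width: 31.3
```

>>> {"fn": "drive_tool", "kwargs": {"deltas": [{"hand": 1,"tx": 0,"ty": 0,"tz": 0.05,"wx": 0,"wy": 0,"wz": 0},{"hand": 1,"tx": 0,"ty": 0,"tz": 0.025,"wx": 0,"wy": 0,"wz": 0},{"hand": 1,"tx": 0,"ty": 0,"tz": 0,"wx": 0,"wy": 0,"wz": 0},{"hand": 1,"tx": 0,"ty": 0,"tz": 0,"wx": 0,"wy": 0,"wz": 0}]}}

```text
time: 13.57
tool_pos: [563.5, 73.0, 212.3]
tcp_rot: [3.141, 0.0, -1.1]
contact_force: [0.6, -0.2, -4.2]
grip_width: 30.8
```

```bash
python3 - <<'E'
from h import *
s=snap('side','s4');o=get_obs();print(o['tool_pos'],o['contact_force'],o['moment'])
cv2.imwrite('pics/crop4.png',cv2.resize(s[165:245,265:372],(800,600),interpolation=cv2.INTER_CUBIC)[:,:,::-1])
E
```

```text
[563.5485208   72.97437793 212.4194607 ] [-0.16079239 -0.06848286 -4.41301337] [-0.12320238  0.17856523 -0.04534052]
```

View pics/crop4.png

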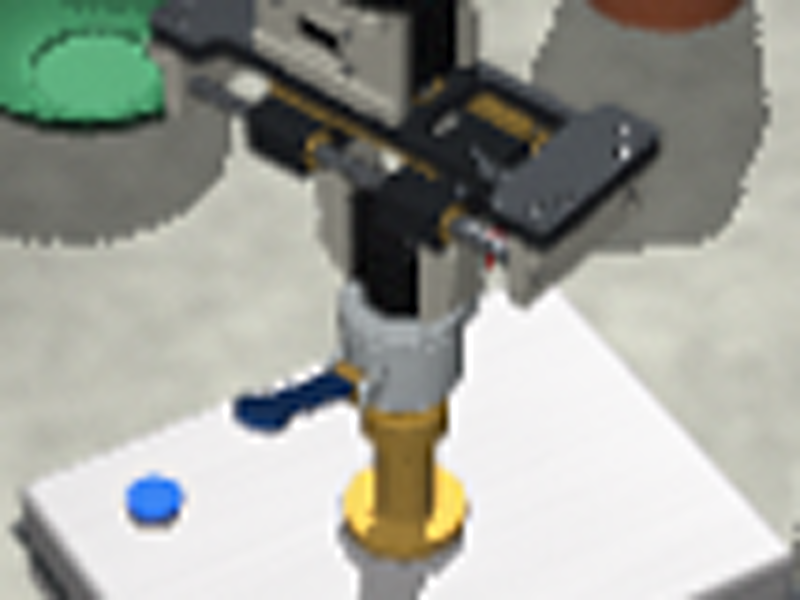

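The cap has slipped over the rim: in the crop the mouth (405,405) is at the collar's top, and there is no side force. I'll keep going in small steps until the disc is felt.

>>> {"fn": "drive_tool", "kwargs": {"deltas": [{"hand": 1,"tx": 0,"ty": 0,"tz": 0.05,"wx": 0,"wy": 0,"wz": 0},{"hand": 1,"tx": 0,"ty": 0,"tz": 0.05,"wx": 0,"wy": 0,"wz": 0},{"hand": 1,"tx": 0,"ty": 0,"tz": 0,"wx": 0,"wy": 0,"wz": 0},{"hand": 1,"tx": 0,"ty": 0,"tz": 0,"wx": 0,"wy": 0,"wz": 0}]}}

```text
time: 13.95
tool_pos: [563.5, 72.9, 208.3]
tcp_rot: [3.141, 0.0, -1.1]
contact_force: [0.0, -0.4, -3.7]
grip_width: 31.5
```

>>> {"fn": "drive_tool", "kwargs": {"deltas": [{"hand": 1,"tx": 0,"ty": 0,"tz": 0.05,"wx": 0,"wy": 0,"wz": 0},{"hand": 1,"tx": 0,"ty": 0,"tz": 0,"wx": 0,"wy": 0,"wz": 0},{"hand": 1,"tx": 0,"ty": 0,"tz": 0,"wx": 0,"wy": 0,"wz": 0}]}}

```text
time: 14.2
tool_pos: [563.6, 72.9, 206.4]
tcp_rot: [3.141, 0.0, -1.1]
contact_force: [0.8, -0.6, -3.8]
grip_width: 31.8
```

>>> {"fn": "drive_tool", "kwargs": {"deltas": [{"hand": 1,"tx": 0,"ty": 0,"tz": 0.05,"wx": 0,"wy": 0,"wz": 0},{"hand": 1,"tx": 0,"ty": 0,"tz": 0,"wx": 0,"wy": 0,"wz": 0},{"hand": 1,"tx": 0,"ty": 0,"tz": 0,"wx": 0,"wy": 0,"wz": 0}]}}

```text
time: 14.45
tool_pos: [563.6, 72.9, 204.4]
tcp_rot: [3.141, 0.0, -1.1]
contact_force: [0.3, -0.2, -4.2]
grip_width: 31.6
```

>>> {"fn": "drive_tool", "kwargs": {"deltas": [{"hand": 1,"tx": 0,"ty": 0,"tz": 0.05,"wx": 0,"wy": 0,"wz": 0},{"hand": 1,"tx": 0,"ty": 0,"tz": 0,"wx": 0,"wy": 0,"wz": 0},{"hand": 1,"tx": 0,"ty": 0,"tz": 0,"wx": 0,"wy": 0,"wz": 0}]}}

```text
time: 14.7
tool_pos: [563.6, 72.9, 202.4]
tcp_rot: [3.141, 0.0, -1.1]
contact_force: [0.2, -0.2, -5.0]
grip_width: 31.7
```

>>> {"fn": "drive_tool", "kwargs": {"deltas": [{"hand": 1,"tx": 0,"ty": 0,"tz": 0.025,"wx": 0,"wy": 0,"wz": 0},{"hand": 1,"tx": 0,"ty": 0,"tz": 0,"wx": 0,"wy": 0,"wz": 0},{"hand": 1,"tx": 0,"ty": 0,"tz": 0,"wx": 0,"wy": 0,"wz": 0}]}}

```text
time: 14.95
tool_pos: [563.7, 72.9, 201.6]
tcp_rot: [-3.141, -0.0, -1.101]
contact_force: [0.4, -0.7, -3.4]
grip_width: 31.4
```

>>> {"fn": "drive_tool", "kwargs": {"deltas": [{"hand": 1,"tx": 0,"ty": 0,"tz": 0.025,"wx": 0,"wy": 0,"wz": 0},{"hand": 1,"tx": 0,"ty": 0,"tz": 0,"wx": 0,"wy": 0,"wz": 0},{"hand": 1,"tx": 0,"ty": 0,"tz": 0,"wx": 0,"wy": 0,"wz": 0}]}}

```text
time: 15.2
tool_pos: [563.8, 72.9, 201.2]
tcp_rot: [-3.141, -0.0, -1.1]
contact_force: [-1.5, -0.1, 1.8]
grip_width: 31.3
```

Disc touched at TCP z≈201.6, so home should be 5–9 mm further. I'll press in 1 mm steps, watching the force.

>>> {"fn": "drive_tool", "kwargs": {"deltas": [{"hand": 1,"tx": 0,"ty": 0,"tz": 0.025,"wx": 0,"wy": 0,"wz": 0},{"hand": 1,"tx": 0,"ty": 0,"tz": 0,"wx": 0,"wy": 0,"wz": 0},{"hand": 1,"tx": 0,"ty": 0,"tz": 0,"wx": 0,"wy": 0,"wz": 0}]}}

```text
time: 15.45
tool_pos: [563.8, 72.9, 200.0]
tcp_rot: [-3.141, -0.0, -1.1]
contact_force: [-1.4, -0.1, 3.4]
grip_width: 31.0
```

>>> {"fn": "drive_tool", "kwargs": {"deltas": [{"hand": 1,"tx": 0,"ty": 0,"tz": 0.025,"wx": 0,"wy": 0,"wz": 0},{"hand": 1,"tx": 0,"ty": 0,"tz": 0,"wx": 0,"wy": 0,"wz": 0},{"hand": 1,"tx": 0,"ty": 0,"tz": 0,"wx": 0,"wy": 0,"wz": 0}]}}

```text
time: 15.7
tool_pos: [563.8, 72.9, 198.6]
tcp_rot: [-3.141, -0.0, -1.1]
contact_force: [-0.7, -0.8, 4.5]
grip_width: 31.6
```

>>> {"fn": "drive_tool", "kwargs": {"deltas": [{"hand": 1,"tx": 0,"ty": 0,"tz": 0.025,"wx": 0,"wy": 0,"wz": 0},{"hand": 1,"tx": 0,"ty": 0,"tz": 0,"wx": 0,"wy": 0,"wz": 0},{"hand": 1,"tx": 0,"ty": 0,"tz": 0,"wx": 0,"wy": 0,"wz": 0}]}}

```text
time: 15.95
tool_pos: [563.8, 72.9, 197.5]
tcp_rot: [-3.141, -0.0, -1.1]
contact_force: [-0.7, -0.6, 3.3]
grip_width: 31.1
```

>>> {"fn": "drive_tool", "kwargs": {"deltas": [{"hand": 1,"tx": 0,"ty": 0,"tz": 0.02,"wx": 0,"wy": 0,"wz": 0},{"hand": 1,"tx": 0,"ty": 0,"tz": 0,"wx": 0,"wy": 0,"wz": 0},{"hand": 1,"tx": 0,"ty": 0,"tz": 0,"wx": 0,"wy": 0,"wz": 0}]}}

```text
time: 16.2
tool_pos: [563.8, 72.9, 196.7]
tcp_rot: [-3.141, -0.0, -1.101]
contact_force: [-1.1, -0.3, 3.5]
grip_width: 31.4
```

>>> {"fn": "drive_tool", "kwargs": {"deltas": [{"hand": 1,"tx": 0,"ty": 0,"tz": 0.015,"wx": 0,"wy": 0,"wz": 0},{"hand": 1,"tx": 0,"ty": 0,"tz": 0,"wx": 0,"wy": 0,"wz": 0},{"hand": 1,"tx": 0,"ty": 0,"tz": 0,"wx": 0,"wy": 0,"wz": 0}]}}

```text
time: 16.45
tool_pos: [563.8, 72.9, 196.1]
tcp_rot: [-3.141, -0.0, -1.101]
contact_force: [0.5, 0.3, 3.6]
grip_width: 31.4
```

>>> {"fn": "drive_tool", "kwargs": {"deltas": [{"hand": 1,"tx": 0,"ty": 0,"tz": 0.015,"wx": 0,"wy": 0,"wz": 0},{"hand": 1,"tx": 0,"ty": 0,"tz": 0,"wx": 0,"wy": 0,"wz": 0},{"hand": 1,"tx": 0,"ty": 0,"tz": 0,"wx": 0,"wy": 0,"wz": 0}]}}

```text
time: 16.7
tool_pos: [563.7, 72.9, 195.5]
tcp_rot: [-3.141, -0.0, -1.1]
contact_force: [0.2, 0.7, 4.1]
grip_width: 31.4
```

>>> {"fn": "drive_tool", "kwargs": {"deltas": [{"hand": 1,"tx": 0,"ty": 0,"tz": 0.015,"wx": 0,"wy": 0,"wz": 0},{"hand": 1,"tx": 0,"ty": 0,"tz": 0,"wx": 0,"wy": 0,"wz": 0},{"hand": 1,"tx": 0,"ty": 0,"tz": 0,"wx": 0,"wy": 0,"wz": 0}]}}

```text
time: 16.95
tool_pos: [563.7, 72.9, 194.9]
tcp_rot: [-3.141, -0.0, -1.1]
contact_force: [-0.0, -0.6, 3.2]
grip_width: 31.0
```

>>> {"fn": "drive_tool", "kwargs": {"deltas": [{"hand": 1,"tx": 0,"ty": 0,"tz": 0.015,"wx": 0,"wy": 0,"wz": 0},{"hand": 1,"tx": 0,"ty": 0,"tz": 0,"wx": 0,"wy": 0,"wz": 0},{"hand": 1,"tx": 0,"ty": 0,"tz": 0,"wx": 0,"wy": 0,"wz": 0}]}}

```text
time: 17.2
tool_pos: [563.7, 72.9, 194.3]
tcp_rot: [-3.141, -0.0, -1.101]
contact_force: [0.8, -1.9, 4.2]
grip_width: 31.7
```

>>> {"fn": "drive_tool", "kwargs": {"deltas": [{"hand": 1,"tx": 0,"ty": 0,"tz": 0.015,"wx": 0,"wy": 0,"wz": 0},{"hand": 1,"tx": 0,"ty": 0,"tz": 0,"wx": 0,"wy": 0,"wz": 0},{"hand": 1,"tx": 0,"ty": 0,"tz": 0,"wx": 0,"wy": 0,"wz": 0}]}}

```text
time: 17.45
tool_pos: [563.7, 72.9, 193.7]
tcp_rot: [-3.141, -0.0, -1.1]
contact_force: [0.7, -1.3, 3.8]
grip_width: 31.7
```

>>> {"fn": "drive_tool", "kwargs": {"deltas": [{"hand": 1,"tx": 0,"ty": 0,"tz": 0.015,"wx": 0,"wy": 0,"wz": 0},{"hand": 1,"tx": 0,"ty": 0,"tz": 0,"wx": 0,"wy": 0,"wz": 0},{"hand": 1,"tx": 0,"ty": 0,"tz": 0,"wx": 0,"wy": 0,"wz": 0}]}}

```text
time: 17.7
tool_pos: [563.7, 72.9, 193.3]
tcp_rot: [-3.141, -0.0, -1.1]
contact_force: [0.1, -0.0, 4.6]
grip_width: 31.9
```

>>> {"fn": "drive_tool", "kwargs": {"deltas": [{"hand": 1,"tx": 0,"ty": 0,"tz": 0.015,"wx": 0,"wy": 0,"wz": 0},{"hand": 1,"tx": 0,"ty": 0,"tz": 0,"wx": 0,"wy": 0,"wz": 0},{"hand": 1,"tx": 0,"ty": 0,"tz": 0,"wx": 0,"wy": 0,"wz": 0}]}}

```text
time: 17.95
tool_pos: [563.8, 72.9, 193.0]
tcp_rot: [-3.141, -0.0, -1.1]
contact_force: [0.2, -1.4, 7.9]
grip_width: 31.5
```

>>> {"fn": "drive_tool", "kwargs": {"deltas": [{"hand": 1,"tx": 0,"ty": 0,"tz": 0.015,"wx": 0,"wy": 0,"wz": 0},{"hand": 1,"tx": 0,"ty": 0,"tz": 0,"wx": 0,"wy": 0,"wz": 0},{"hand": 1,"tx": 0,"ty": 0,"tz": 0,"wx": 0,"wy": 0,"wz": 0}]}}

```text
time: 18.2
tool_pos: [563.8, 72.9, 192.8]
tcp_rot: [-3.141, -0.0, -1.1]
contact_force: [-1.4, -0.2, 9.6]
grip_width: 31.8
```

Home: force rose from a steady +4 to +9.6 N (about 14 N on the pad, so ~1 mm of squash) while motion nearly stopped. I'll release and lift.

>>> {"fn": "drive_tool", "kwargs": {"deltas": [{"hand": 1,"tx": 0,"ty": 0,"tz": -0.01,"wx": 0,"wy": 0,"wz": 0},{"hand": -1,"tx": 0,"ty": 0,"tz": 0,"wx": 0,"wy": 0,"wz": 0},{"hand": -1,"tx": 0,"ty": 0,"tz": 0,"wx": 0,"wy": 0,"wz": 0},{"hand": -1,"tx": 0,"ty": 0,"tz": 0,"wx": 0,"wy": 0,"wz": 0},{"hand": -1,"tx": 0,"ty": 0,"tz": 0,"wx": 0,"wy": 0,"wz": 0},{"hand": -1,"tx": 0,"ty": 0,"tz": 0,"wx": 0,"wy": 0,"wz": 0},{"hand": -1,"tx": 0,"ty": 0,"tz": 0,"wx": 0,"wy": 0,"wz": 0},{"hand": -1,"tx": 0,"ty": 0,"tz": 0,"wx": 0,"wy": 0,"wz": 0},{"hand": -1,"tx": 0,"ty": 0,"tz": 0,"wx": 0,"wy": 0,"wz": 0}]}}

```text
time: 18.95
tool_pos: [563.6, 72.9, 192.2]
tcp_rot: [3.141, 0.0, -1.1]
contact_force: [-0.1, 0.3, 0.3]
grip_width: 80.1
```

>>> {"fn": "drive_tool", "kwargs": {"deltas": [{"hand": -1,"tx": 0,"ty": 0,"tz": -0.2,"wx": 0,"wy": 0,"wz": 0},{"hand": -1,"tx": 0,"ty": 0,"tz": -0.4,"wx": 0,"wy": 0,"wz": 0},{"hand": -1,"tx": 0,"ty": 0,"tz": -0.5,"wx": 0,"wy": 0,"wz": 0},{"hand": -1,"tx": 0,"ty": 0,"tz": -0.5,"wx": 0,"wy": 0,"wz": 0},{"hand": -1,"tx": 0,"ty": 0,"tz": -0.4,"wx": 0,"wy": 0,"wz": 0},{"hand": -1,"tx": 0,"ty": 0,"tz": -0.2,"wx": 0,"wy": 0,"wz": 0},{"hand": -1,"tx": 0,"ty": 0,"tz": 0,"wx": 0,"wy": 0,"wz": 0}]}}

```text
time: 19.53
tool_pos: [564.4, 72.9, 282.7]
tcp_rot: [-3.138, -0.002, -1.1]
contact_force: [0.9, -0.9, -0.4]
grip_width: 91.9
```

```bash
python3 - <<'E'
from h import *
s=snap('side','s5');t=snap('top','t5');o=get_obs();print(o['tool_pos'],o['contact_force'],o['grip_width'])
c=lambda i,x,y,w=50:cv2.resize(i[y-w*3//4:y+w*3//4,x-w:x+w],(400,300),interpolation=cv2.INTER_CUBIC)[:,:,::-1]
cv2.imwrite('pics/crop5.png',np.hstack([c(s,318,205),c(t,288,225)]))
E
```

```text
[563.39964076  72.88929905 279.90963726] [-0.61493365 -0.83705163 -0.57996892] 91.86098987843596
```

View pics/crop5.png

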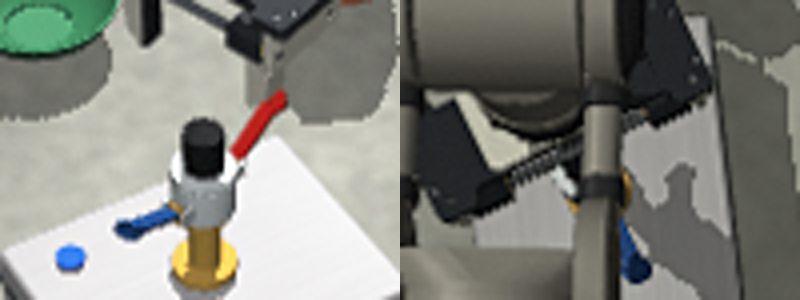

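The cap sits home and upright, and both levers are up: blue in the crop at (150,222), red at (260,125). In the crop, tool +y points to blue. I'll shut the fingers and go over the blue lever, 63 mm along +y.

>>> {"fn": "drive_tool", "kwargs": {"deltas": [{"hand": 1,"tx": 0,"ty": 0.2,"tz": 0,"wx": 0,"wy": 0,"wz": 0},{"hand": 1,"tx": 0,"ty": 0.4,"tz": 0,"wx": 0,"wy": 0,"wz": 0},{"hand": 1,"tx": 0,"ty": 0.5,"tz": 0,"wx": 0,"wy": 0,"wz": 0},{"hand": 1,"tx": 0,"ty": 0.4,"tz": 0,"wx": 0,"wy": 0,"wz": 0},{"hand": 1,"tx": 0,"ty": 0.08,"tz": 0,"wx": 0,"wy": 0,"wz": 0},{"hand": 1,"tx": 0,"ty": 0,"tz": 0.3,"wx": 0,"wy": 0,"wz": 0},{"hand": 1,"tx": 0,"ty": 0,"tz": 0.4,"wx": 0,"wy": 0,"wz": 0},{"hand": 1,"tx": 0,"ty": 0,"tz": 0.4,"wx": 0,"wy": 0,"wz": 0},{"hand": 1,"tx": 0,"ty": 0,"tz": 0.3,"wx": 0,"wy": 0,"wz": 0},{"hand": 1,"tx": 0,"ty": 0,"tz": 0.1,"wx": 0,"wy": 0,"wz": 0},{"hand": 1,"tx": 0,"ty": 0,"tz": 0,"wx": 0,"wy": 0,"wz": 0},{"hand": 1,"tx": 0,"ty": 0,"tz": 0,"wx": 0,"wy": 0,"wz": 0}]}}

```text
time: 20.63
tool_pos: [507.5, 44.3, 220.4]
tcp_rot: [3.141, 0.0, -1.1]
contact_force: [0.1, -0.3, 0.6]
grip_width: 16.9
```

```bash
python3 - <<'E'
from h import *
s=snap('side','s6');o=get_obs();p=o['tool_pos'];print(p,o['contact_force'],o['grip_width'])
d=p[:2]-[563.5,73.0];a=-1.1
print('along tool x',d@[np.cos(a),np.sin(a)],'along y',d@[np.sin(a),-np.cos(a)],'tip z',p[2]-14)
cv2.imwrite('pics/crop6.png',cv2.resize(s[165:245,265:372],(800,600),interpolation=cv2.INTER_CUBIC)[:,:,::-1])
E
```

```text
[507.73159394  44.26301125 220.81092322] [-0.18897196 -0.62468423 -0.13030329] 12.231260623668648
along tool x 0.3142831902811552 along y 62.73620057378189 tip z 206.81092322086675
```

View pics/crop6.png

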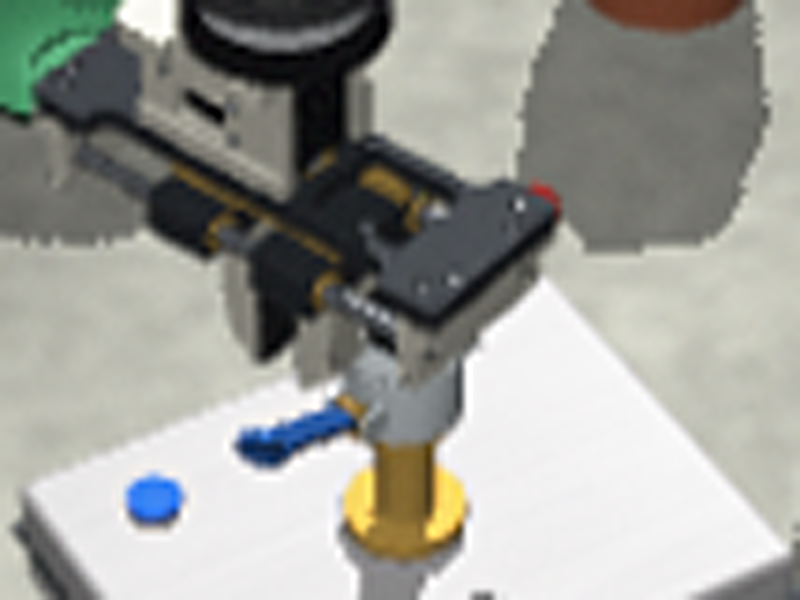

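>>> {"fn": "drive_tool", "kwargs": {"deltas": [{"hand": 1,"tx": 0,"ty": 0,"tz": 0,"wx": 0,"wy": 0,"wz": 0},{"hand": 1,"tx": 0,"ty": 0,"tz": 0.15,"wx": 0,"wy": 0,"wz": 0},{"hand": 1,"tx": 0,"ty": 0,"tz": 0.1,"wx": 0,"wy": 0,"wz": 0},{"hand": 1,"tx": 0,"ty": 0,"tz": 0.1,"wx": 0,"wy": 0,"wz": 0},{"hand": 1,"tx": 0,"ty": 0,"tz": 0,"wx": 0,"wy": 0,"wz": 0}]}}

```text
time: 21.1
tool_pos: [506.8, 44.3, 205.3]
tcp_rot: [3.14, 0.001, -1.1]
contact_force: [-0.8, 0.7, -0.1]
grip_width: 0.8
```

>>> {"fn": "drive_tool", "kwargs": {"deltas": [{"hand": 1,"tx": 0,"ty": 0,"tz": 0.05,"wx": 0,"wy": 0,"wz": 0},{"hand": 1,"tx": 0,"ty": 0,"tz": 0.05,"wx": 0,"wy": 0,"wz": 0},{"hand": 1,"tx": 0,"ty": 0,"tz": 0,"wx": 0,"wy": 0,"wz": 0}]}}

```text
time: 21.35
tool_pos: [507.2, 44.3, 202.0]
tcp_rot: [3.141, 0.0, -1.1]
contact_force: [-0.8, 0.1, 0.1]
grip_width: 0.6
```

>>> {"fn": "drive_tool", "kwargs": {"deltas": [{"hand": 1,"tx": 0,"ty": 0,"tz": 0.05,"wx": 0,"wy": 0,"wz": 0},{"hand": 1,"tx": 0,"ty": 0,"tz": 0.05,"wx": 0,"wy": 0,"wz": 0},{"hand": 1,"tx": 0,"ty": 0,"tz": 0,"wx": 0,"wy": 0,"wz": 0}]}}

```text
time: 21.6
tool_pos: [507.1, 44.2, 197.9]
tcp_rot: [3.141, 0.0, -1.1]
contact_force: [-0.7, -0.1, -0.6]
grip_width: 0.6
```

>>> {"fn": "drive_tool", "kwargs": {"deltas": [{"hand": 1,"tx": 0,"ty": 0.036,"tz": 0.083,"wx": 0,"wy": 0,"wz": 0},{"hand": 1,"tx": 0,"ty": 0.036,"tz": 0.083,"wx": 0,"wy": 0,"wz": 0},{"hand": 1,"tx": 0,"ty": 0.036,"tz": 0.083,"wx": 0,"wy": 0,"wz": 0},{"hand": 1,"tx": 0,"ty": 0,"tz": 0,"wx": 0,"wy": 0,"wz": 0}]}}

```text
time: 21.93
tool_pos: [503.1, 42.2, 187.8]
tcp_rot: [3.141, 0.0, -1.101]
contact_force: [1.4, 1.3, 1.5]
grip_width: 0.7
```

>>> {"fn": "drive_tool", "kwargs": {"deltas": [{"hand": 1,"tx": 0,"ty": 0.064,"tz": 0.062,"wx": 0,"wy": 0,"wz": 0},{"hand": 1,"tx": 0,"ty": 0.064,"tz": 0.062,"wx": 0,"wy": 0,"wz": 0},{"hand": 1,"tx": 0,"ty": 0.064,"tz": 0.062,"wx": 0,"wy": 0,"wz": 0},{"hand": 1,"tx": 0,"ty": 0,"tz": 0,"wx": 0,"wy": 0,"wz": 0}]}}

```text
time: 22.27
tool_pos: [496.4, 38.7, 180.7]
tcp_rot: [-3.141, -0.0, -1.101]
contact_force: [2.5, -0.0, 2.5]
grip_width: 0.8
```

```bash
python3 - <<'E'
from h import *
s=snap('side','s7');o=get_obs();p=o['tool_pos'];print(p,o['contact_force'],o['grip_width'])
d=p[:2]-[563.5,73.0];a=-1.1
print('along tool x',d@[np.cos(a),np.sin(a)],'along y',d@[np.sin(a),-np.cos(a)],'tip z',p[2]-14)
cv2.imwrite('pics/crop7.png',cv2.resize(s[165:245,265:372],(800,600),interpolation=cv2.INTER_CUBIC)[:,:,::-1])
E
```

```text
[496.43186293  38.70268378 180.86951436] [1.55102077 1.68042123 3.69686956] 0.2749677121922597
along tool x 0.14417379811628359 along y 75.32874699751774 tip z 166.869514357487
```

View pics/crop7.png

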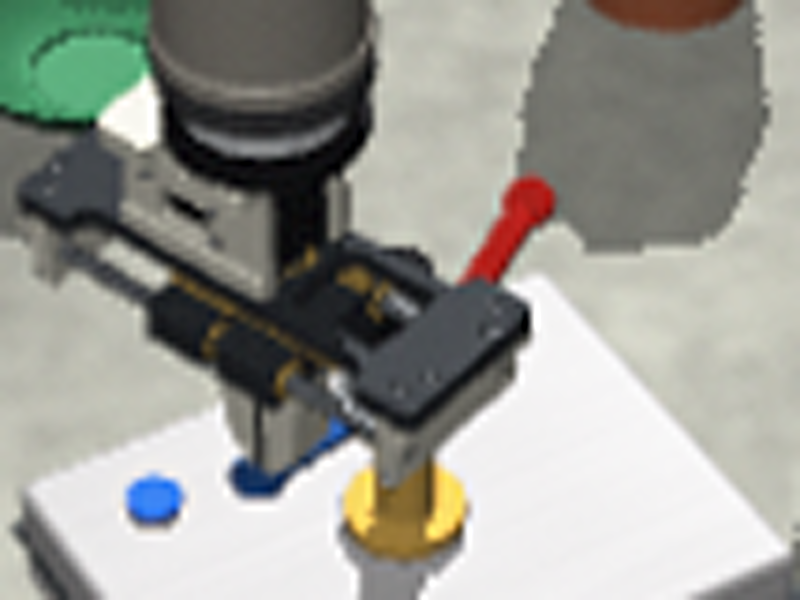

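The fingertips rest on the blue lever's round end at crop (262,470), with about 3 N on it. I'll follow its arc.

>>> {"fn": "drive_tool", "kwargs": {"deltas": [{"hand": 1,"tx": 0,"ty": 0.025,"tz": 0.08,"wx": 0,"wy": 0,"wz": 0},{"hand": 1,"tx": 0,"ty": 0.025,"tz": 0.08,"wx": 0,"wy": 0,"wz": 0},{"hand": 1,"tx": 0,"ty": 0.025,"tz": 0.08,"wx": 0,"wy": 0,"wz": 0},{"hand": 1,"tx": 0,"ty": 0,"tz": 0,"wx": 0,"wy": 0,"wz": 0}]}}

```text
time: 22.65
tool_pos: [493.5, 37.4, 170.6]
tcp_rot: [3.141, 0.001, -1.1]
contact_force: [1.8, -0.5, 3.3]
grip_width: 0.7
```

>>> {"fn": "drive_tool", "kwargs": {"deltas": [{"hand": 1,"tx": 0,"ty": 0.06,"tz": 0.067,"wx": 0,"wy": 0,"wz": 0},{"hand": 1,"tx": 0,"ty": 0.06,"tz": 0.067,"wx": 0,"wy": 0,"wz": 0},{"hand": 1,"tx": 0,"ty": 0.06,"tz": 0.067,"wx": 0,"wy": 0,"wz": 0},{"hand": 1,"tx": 0,"ty": 0,"tz": 0,"wx": 0,"wy": 0,"wz": 0}]}}

```text
time: 22.98
tool_pos: [486.8, 34.0, 162.8]
tcp_rot: [3.141, 0.0, -1.101]
contact_force: [2.2, 0.6, 3.5]
grip_width: 0.1
```

>>> {"fn": "drive_tool", "kwargs": {"deltas": [{"hand": 1,"tx": 0,"ty": 0,"tz": 0.08,"wx": 0,"wy": 0,"wz": 0},{"hand": 1,"tx": 0,"ty": 0,"tz": 0.08,"wx": 0,"wy": 0,"wz": 0},{"hand": 1,"tx": 0,"ty": 0,"tz": 0.08,"wx": 0,"wy": 0,"wz": 0},{"hand": 1,"tx": 0,"ty": 0,"tz": 0.08,"wx": 0,"wy": 0,"wz": 0},{"hand": 1,"tx": 0,"ty": 0,"tz": 0,"wx": 0,"wy": 0,"wz": 0}]}}

```text
time: 23.4
tool_pos: [487.0, 34.2, 149.7]
tcp_rot: [3.14, 0.001, -1.1]
contact_force: [2.0, 0.0, 3.3]
grip_width: 0.2
```

>>> {"fn": "drive_tool", "kwargs": {"deltas": [{"hand": 1,"tx": 0,"ty": -0.028,"tz": 0.072,"wx": 0,"wy": 0,"wz": 0},{"hand": 1,"tx": 0,"ty": -0.028,"tz": 0.072,"wx": 0,"wy": 0,"wz": 0},{"hand": 1,"tx": 0,"ty": -0.028,"tz": 0.072,"wx": 0,"wy": 0,"wz": 0},{"hand": 1,"tx": 0,"ty": -0.028,"tz": 0.072,"wx": 0,"wy": 0,"wz": 0},{"hand": 1,"tx": 0,"ty": 0,"tz": 0,"wx": 0,"wy": 0,"wz": 0}]}}

```text
time: 23.82
tool_pos: [491.4, 36.3, 138.3]
tcp_rot: [3.141, 0.001, -1.1]
contact_force: [0.2, -0.5, 3.3]
grip_width: 0.8
```

>>> {"fn": "drive_tool", "kwargs": {"deltas": [{"hand": 1,"tx": 0,"ty": -0.028,"tz": 0.05,"wx": 0,"wy": 0,"wz": 0},{"hand": 1,"tx": 0,"ty": -0.028,"tz": 0.05,"wx": 0,"wy": 0,"wz": 0},{"hand": 1,"tx": 0,"ty": 0,"tz": 0,"wx": 0,"wy": 0,"wz": 0}]}}

```text
time: 24.07
tool_pos: [493.5, 37.3, 134.6]
tcp_rot: [3.141, 0.0, -1.1]
contact_force: [0.3, -0.2, 4.4]
grip_width: 0.5
```

```bash
python3 - <<'E'
from h import *
s=snap('side','s8');o=get_obs();p=o['tool_pos'];print(p,o['contact_force'],o['grip_width'])
d=p[:2]-[563.5,73.0];a=-1.1
print('along tool x',d@[np.cos(a),np.sin(a)],'along y',d@[np.sin(a),-np.cos(a)],'tip z',p[2]-14)
cv2.imwrite('pics/crop8.png',cv2.resize(s[165:245,265:372],(800,600),interpolation=cv2.INTER_CUBIC)[:,:,::-1])
E
```

```text
[493.45558995  37.29924064 134.72656067] [ 0.25450344 -0.70211526  3.60750427] 0.17936386346298927
along tool x 0.04490677191043931 along y 78.61781974770768 tip z 120.72656067291081
```

View pics/crop8.png

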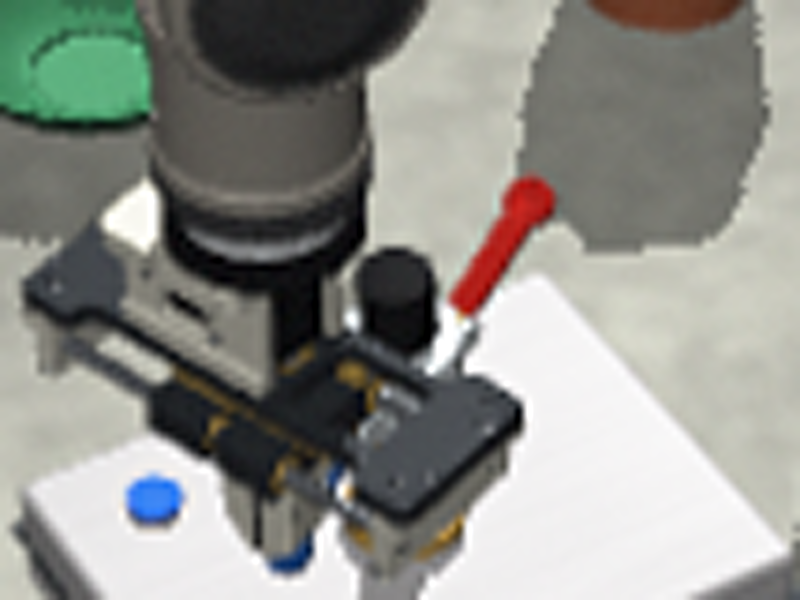

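The lever is at about −44°, the finger is still well seated and the cap is upright. Last bit now, in small steps.

>>> {"fn": "drive_tool", "kwargs": {"deltas": [{"hand": 1,"tx": 0,"ty": -0.025,"tz": 0.06,"wx": 0,"wy": 0,"wz": 0},{"hand": 1,"tx": 0,"ty": -0.025,"tz": 0.06,"wx": 0,"wy": 0,"wz": 0},{"hand": 1,"tx": 0,"ty": 0,"tz": 0,"wx": 0,"wy": 0,"wz": 0}]}}

```text
time: 24.37
tool_pos: [495.1, 38.2, 129.7]
tcp_rot: [3.141, 0.0, -1.1]
contact_force: [-1.1, -0.6, 3.1]
grip_width: 0.3
```

>>> {"fn": "drive_tool", "kwargs": {"deltas": [{"hand": 1,"tx": 0,"ty": -0.028,"tz": 0.025,"wx": 0,"wy": 0,"wz": 0},{"hand": 1,"tx": 0,"ty": 0,"tz": 0,"wx": 0,"wy": 0,"wz": 0}]}}

```text
time: 24.53
tool_pos: [496.0, 38.6, 128.9]
tcp_rot: [3.141, 0.0, -1.1]
contact_force: [-1.3, -0.7, 3.1]
grip_width: 0.3
```

>>> {"fn": "drive_tool", "kwargs": {"deltas": [{"hand": 1,"tx": 0,"ty": -0.028,"tz": 0.025,"wx": 0,"wy": 0,"wz": 0},{"hand": 1,"tx": 0,"ty": 0,"tz": 0,"wx": 0,"wy": 0,"wz": 0}]}}

```text
time: 24.7
tool_pos: [497.1, 39.2, 127.9]
tcp_rot: [3.141, 0.0, -1.1]
contact_force: [-0.8, -1.4, 3.5]
grip_width: 0.4
```

>>> {"fn": "drive_tool", "kwargs": {"deltas": [{"hand": 1,"tx": 0,"ty": -0.025,"tz": 0.02,"wx": 0,"wy": 0,"wz": 0},{"hand": 1,"tx": 0,"ty": 0,"tz": 0,"wx": 0,"wy": 0,"wz": 0}]}}

```text
time: 24.87
tool_pos: [498.0, 39.6, 127.1]
tcp_rot: [3.141, 0.0, -1.1]
contact_force: [-1.6, -0.7, 3.7]
grip_width: 0.6
```

>>> {"fn": "drive_tool", "kwargs": {"deltas": [{"hand": 1,"tx": 0,"ty": -0.025,"tz": 0.02,"wx": 0,"wy": 0,"wz": 0},{"hand": 1,"tx": 0,"ty": 0,"tz": 0,"wx": 0,"wy": 0,"wz": 0}]}}

```text
time: 25.03
tool_pos: [498.9, 40.1, 126.3]
tcp_rot: [3.141, 0.0, -1.1]
contact_force: [-1.8, -1.0, 2.6]
grip_width: 0.6
```

>>> {"fn": "drive_tool", "kwargs": {"deltas": [{"hand": 1,"tx": 0,"ty": -0.025,"tz": 0.02,"wx": 0,"wy": 0,"wz": 0},{"hand": 1,"tx": 0,"ty": 0,"tz": 0,"wx": 0,"wy": 0,"wz": 0}]}}

```text
time: 25.2
tool_pos: [499.9, 40.6, 125.6]
tcp_rot: [3.141, 0.0, -1.1]
contact_force: [-3.1, -1.3, 3.2]
grip_width: 0.4
```

>>> {"fn": "drive_tool", "kwargs": {"deltas": [{"hand": 1,"tx": 0,"ty": -0.025,"tz": 0.02,"wx": 0,"wy": 0,"wz": 0},{"hand": 1,"tx": 0,"ty": 0,"tz": 0,"wx": 0,"wy": 0,"wz": 0}]}}

```text
time: 25.37
tool_pos: [500.9, 41.0, 124.8]
tcp_rot: [3.141, 0.0, -1.1]
contact_force: [-2.0, -1.1, 2.6]
grip_width: 0.6
```

>>> {"fn": "drive_tool", "kwargs": {"deltas": [{"hand": 1,"tx": 0,"ty": -0.025,"tz": 0.02,"wx": 0,"wy": 0,"wz": 0},{"hand": 1,"tx": 0,"ty": 0,"tz": 0,"wx": 0,"wy": 0,"wz": 0}]}}

```text
time: 25.53
tool_pos: [501.6, 41.5, 124.0]
tcp_rot: [3.141, 0.0, -1.1]
contact_force: [-3.4, -1.4, 3.8]
grip_width: 0.7
```

>>> {"fn": "drive_tool", "kwargs": {"deltas": [{"hand": 1,"tx": 0,"ty": -0.025,"tz": 0.015,"wx": 0,"wy": 0,"wz": 0},{"hand": 1,"tx": 0,"ty": 0,"tz": 0,"wx": 0,"wy": 0,"wz": 0},{"hand": 1,"tx": 0,"ty": 0,"tz": 0,"wx": 0,"wy": 0,"wz": 0}]}}

```text
time: 25.78
tool_pos: [502.0, 41.8, 123.5]
tcp_rot: [3.14, 0.001, -1.1]
contact_force: [-4.7, -2.7, 6.2]
grip_width: 0.2
```

```bash
python3 - <<'E'
from h import *
s=snap('side','s9');o=get_obs();p=o['tool_pos'];print(p,o['contact_force'],o['grip_width'])
d=p[:2]-[563.5,73.0];a=-1.1
print('along tool x',d@[np.cos(a),np.sin(a)],'along y',d@[np.sin(a),-np.cos(a)],'tip z',p[2]-14)
cv2.imwrite('pics/crop9.png',cv2.resize(s[165:245,265:372],(800,600),interpolation=cv2.INTER_CUBIC)[:,:,::-1])
E
```

```text
[501.98999807  41.75290278 123.53762189] [-5.49130921 -2.78980056  4.54335403] 0.43226839268988615
along tool x -0.05305527766431628 along y 68.99172854485728 tip z 109.53762188927075
```

View pics/crop9.png

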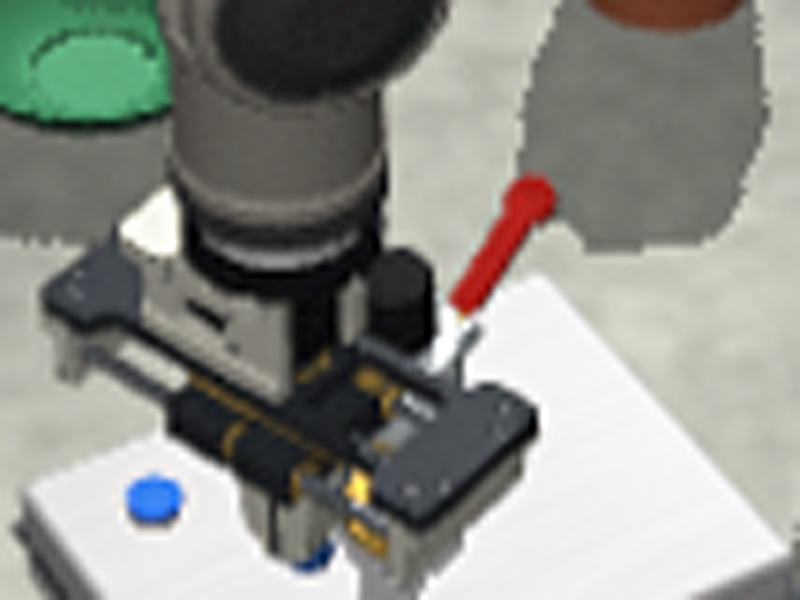

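>>> {"fn": "drive_tool", "kwargs": {"deltas": [{"hand": 1,"tx": 0,"ty": -0.02,"tz": 0.012,"wx": 0,"wy": 0,"wz": 0},{"hand": 1,"tx": 0,"ty": 0,"tz": 0,"wx": 0,"wy": 0,"wz": 0},{"hand": 1,"tx": 0,"ty": 0,"tz": 0,"wx": 0,"wy": 0,"wz": 0}]}}

```text
time: 26.08
tool_pos: [502.3, 42.0, 123.1]
tcp_rot: [3.139, 0.001, -1.1]
contact_force: [-6.3, -3.0, 6.9]
grip_width: 0.3
```

A hard stop at about 10 N. I'll back off, rise and look at it before doing the red one.

>>> {"fn": "drive_tool", "kwargs": {"deltas": [{"hand": 1,"tx": 0,"ty": 0.1,"tz": -0.1,"wx": 0,"wy": 0,"wz": 0},{"hand": 1,"tx": 0,"ty": 0.3,"tz": -0.3,"wx": 0,"wy": 0,"wz": 0},{"hand": 1,"tx": 0,"ty": 0.3,"tz": -0.5,"wx": 0,"wy": 0,"wz": 0},{"hand": 1,"tx": 0,"ty": 0,"tz": -0.7,"wx": 0,"wy": 0,"wz": 0},{"hand": 1,"tx": 0,"ty": 0,"tz": -0.7,"wx": 0,"wy": 0,"wz": 0},{"hand": 1,"tx": 0,"ty": 0,"tz": -0.7,"wx": 0,"wy": 0,"wz": 0},{"hand": 1,"tx": 0,"ty": 0,"tz": -0.7,"wx": 0,"wy": 0,"wz": 0},{"hand": 1,"tx": 0,"ty": 0,"tz": -0.5,"wx": 0,"wy": 0,"wz": 0},{"hand": 1,"tx": 0,"ty": 0,"tz": -0.2,"wx": 0,"wy": 0,"wz": 0},{"hand": 1,"tx": 0,"ty": 0,"tz": 0,"wx": 0,"wy": 0,"wz": 0}]}}

```text
time: 26.92
tool_pos: [479.5, 29.6, 300.8]
tcp_rot: [-3.137, -0.002, -1.1]
contact_force: [-0.8, -0.2, -0.3]
grip_width: 0.0
```

```bash
python3 - <<'E'
from h import *
s=snap('side','s10');t=snap('top','t10');o=get_obs();p=o['tool_pos'];print(p,o['contact_force'],o['grip_width'])
c=lambda i,x,y,w=50:cv2.resize(i[y-w*3//4:y+w*3//4,x-w:x+w],(400,300),interpolation=cv2.INTER_CUBIC)[:,:,::-1]
cv2.imwrite('pics/crop10.png',np.hstack([c(s,318,205),c(t,288,225)]))
E
```

```text
[478.14505273  29.66397422 297.98338604] [-0.201697   -0.68734976 -0.78982387] 0.4267665765479508
```

View pics/crop10.png

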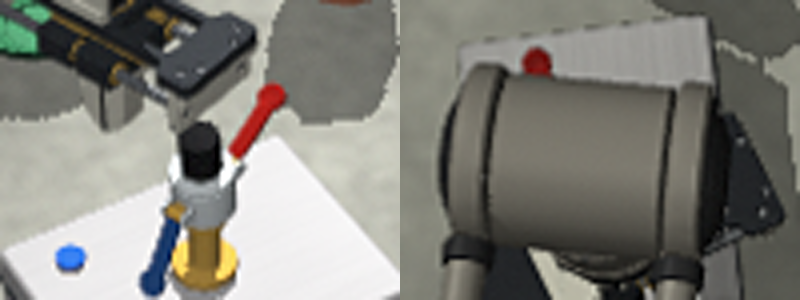

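```bash
python3 - <<'E'
from m import *
s=cv2.imread('pics/s10.png')[:,:,::-1]
a=s.astype(int)
u=np.array([-.891,-.454]);c=np.array([563.5,73.])
for ph in (-45,-50,-55,-58):
    f=np.radians(ph)
    pt=lambda r:[*(c+u*(31+r*np.cos(f))),153.5+r*np.sin(f)]
    print(ph,proj('side',[pt(8),pt(58),pt(69)]).round(1).tolist())
b,st,m=blob(s,lambda a:(a[...,2]>a[...,0]+25),295,215,318,248)
ys,xs=np.where(m);print(b,st);
for y in range(ys.min(),ys.max()+1):print(y,xs[ys==y].min(),xs[ys==y].max())
E
```

```text
-45 [[311.1, 222.4], [303.6, 237.4], [302.0, 240.7]]
-50 [[311.2, 222.4], [304.5, 237.5], [303.0, 240.8]]
-55 [[311.3, 222.4], [305.4, 237.4], [304.1, 240.7]]
-58 [[311.4, 222.4], [305.9, 237.3], [304.7, 240.5]]
[307.5        231.67391304] [303 222  10  19  92]
222 309 310
223 309 312
224 308 312
225 308 312
226 308 311
227 307 311
228 307 311
229 307 310
230 306 310
231 306 310
232 306 309
233 305 309
234 305 309
235 303 308
236 303 308
237 303 308
238 303 308
239 303 308
240 304 307
```

Blue is down: its drawn axis passes (305.5,237), against (305.4,237.4) computed for −55°. Red is still up. I'll go over the red lever, 63 mm along −y.

>>> {"fn": "drive_tool", "kwargs": {"deltas": [{"hand": 1,"tx": 0,"ty": -0.3,"tz": 0,"wx": 0,"wy": 0,"wz": 0},{"hand": 1,"tx": 0,"ty": -0.7,"tz": 0,"wx": 0,"wy": 0,"wz": 0},{"hand": 1,"tx": 0,"ty": -0.8,"tz": 0,"wx": 0,"wy": 0,"wz": 0},{"hand": 1,"tx": 0,"ty": -0.8,"tz": 0,"wx": 0,"wy": 0,"wz": 0},{"hand": 1,"tx": 0,"ty": -0.8,"tz": 0,"wx": 0,"wy": 0,"wz": 0},{"hand": 1,"tx": 0,"ty": -0.4,"tz": 0,"wx": 0,"wy": 0,"wz": 0},{"hand": 1,"tx": 0,"ty": -0.175,"tz": 0,"wx": 0,"wy": 0,"wz": 0},{"hand": 1,"tx": 0,"ty": 0,"tz": 0.3,"wx": 0,"wy": 0,"wz": 0},{"hand": 1,"tx": 0,"ty": 0,"tz": 0.5,"wx": 0,"wy": 0,"wz": 0},{"hand": 1,"tx": 0,"ty": 0,"tz": 0.5,"wx": 0,"wy": 0,"wz": 0},{"hand": 1,"tx": 0,"ty": 0,"tz": 0.3,"wx": 0,"wy": 0,"wz": 0},{"hand": 1,"tx": 0,"ty": 0,"tz": 0.2,"wx": 0,"wy": 0,"wz": 0},{"hand": 1,"tx": 0,"ty": 0,"tz": 0,"wx": 0,"wy": 0,"wz": 0},{"hand": 1,"tx": 0,"ty": 0,"tz": 0,"wx": 0,"wy": 0,"wz": 0},{"hand": 1,"tx": 0,"ty": 0,"tz": 0,"wx": 0,"wy": 0,"wz": 0}]}}

```text
time: 28.27
tool_pos: [620.4, 101.5, 227.9]
tcp_rot: [-3.14, -0.0, -1.101]
contact_force: [-0.1, -0.7, 1.2]
grip_width: 0.3
```

```bash
python3 - <<'E'
from h import *
s=snap('side','s11');o=get_obs();p=o['tool_pos'];print(p,o['contact_force'],o['grip_width'])
d=p[:2]-[563.5,73.0];a=-1.1
print('along tool x',d@[np.cos(a),np.sin(a)],'along y',d@[np.sin(a),-np.cos(a)],'tip z',p[2]-14)
cv2.imwrite('pics/crop11.png',cv2.resize(s[165:245,265:372],(800,600),interpolation=cv2.INTER_CUBIC)[:,:,::-1])
E
```

```text
[620.51200782 101.53005419 228.15379471] [-0.0751209   0.23244255  0.26439503] 0.14488353538575283
along tool x 0.4342313435884631 along y -63.75064290838172 tip z 214.15379471126334
```

View pics/crop11.png

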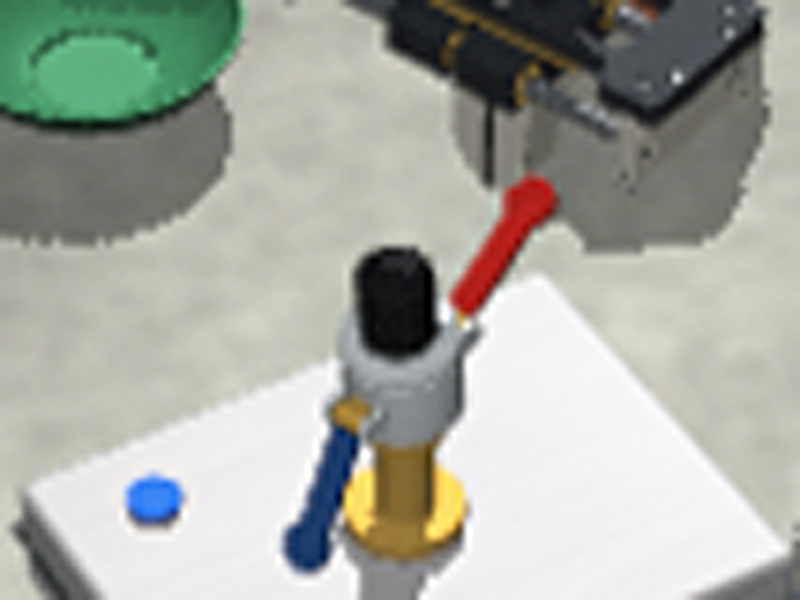

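>>> {"fn": "drive_tool", "kwargs": {"deltas": [{"hand": 1,"tx": 0,"ty": 0,"tz": 0.15,"wx": 0,"wy": 0,"wz": 0},{"hand": 1,"tx": 0,"ty": 0,"tz": 0.15,"wx": 0,"wy": 0,"wz": 0},{"hand": 1,"tx": 0,"ty": 0,"tz": 0.15,"wx": 0,"wy": 0,"wz": 0},{"hand": 1,"tx": 0,"ty": 0,"tz": 0.1,"wx": 0,"wy": 0,"wz": 0},{"hand": 1,"tx": 0,"ty": 0,"tz": 0.05,"wx": 0,"wy": 0,"wz": 0},{"hand": 1,"tx": 0,"ty": 0,"tz": 0.05,"wx": 0,"wy": 0,"wz": 0},{"hand": 1,"tx": 0,"ty": 0,"tz": 0.05,"wx": 0,"wy": 0,"wz": 0},{"hand": 1,"tx": 0,"ty": 0,"tz": 0.05,"wx": 0,"wy": 0,"wz": 0},{"hand": 1,"tx": 0,"ty": 0,"tz": 0,"wx": 0,"wy": 0,"wz": 0}]}}

```text
time: 29.07
tool_pos: [620.0, 101.6, 196.7]
tcp_rot: [3.141, 0.0, -1.1]
contact_force: [0.0, 0.9, -0.3]
grip_width: 0.3
```

>>> {"fn": "drive_tool", "kwargs": {"deltas": [{"hand": 1,"tx": 0,"ty": -0.036,"tz": 0.083,"wx": 0,"wy": 0,"wz": 0},{"hand": 1,"tx": 0,"ty": -0.036,"tz": 0.083,"wx": 0,"wy": 0,"wz": 0},{"hand": 1,"tx": 0,"ty": -0.036,"tz": 0.083,"wx": 0,"wy": 0,"wz": 0},{"hand": 1,"tx": 0,"ty": 0,"tz": 0,"wx": 0,"wy": 0,"wz": 0}]}}

```text
time: 29.4
tool_pos: [624.4, 103.8, 186.9]
tcp_rot: [-3.141, -0.0, -1.1]
contact_force: [0.4, 0.6, 3.6]
grip_width: 0.4
```

>>> {"fn": "drive_tool", "kwargs": {"deltas": [{"hand": 1,"tx": 0,"ty": -0.064,"tz": 0.062,"wx": 0,"wy": 0,"wz": 0},{"hand": 1,"tx": 0,"ty": -0.064,"tz": 0.062,"wx": 0,"wy": 0,"wz": 0},{"hand": 1,"tx": 0,"ty": -0.064,"tz": 0.062,"wx": 0,"wy": 0,"wz": 0},{"hand": 1,"tx": 0,"ty": 0,"tz": 0,"wx": 0,"wy": 0,"wz": 0}]}}

```text
time: 29.73
tool_pos: [630.8, 107.1, 178.8]
tcp_rot: [3.14, 0.001, -1.1]
contact_force: [-1.4, -1.3, 2.2]
grip_width: 0.3
```

```bash
python3 - <<'E'
from h import *
s=snap('side','s12');o=get_obs();p=o['tool_pos'];print(p,o['contact_force'],o['grip_width'])
d=p[:2]-[563.5,73.0];a=-1.1
print('along tool x',d@[np.cos(a),np.sin(a)],'along y',d@[np.sin(a),-np.cos(a)],'tip z',p[2]-14)
cv2.imwrite('pics/crop12.png',cv2.resize(s[165:245,265:372],(800,600),interpolation=cv2.INTER_CUBIC)[:,:,::-1])
E
```

```text
[630.82326176 107.09459006 179.06717457] [-1.67546287 -1.44137096  1.59787493] 0.20280955522358263
along tool x 0.15222081414058702 along y -75.46416019565044 tip z 165.067174567657
```

View pics/crop12.png

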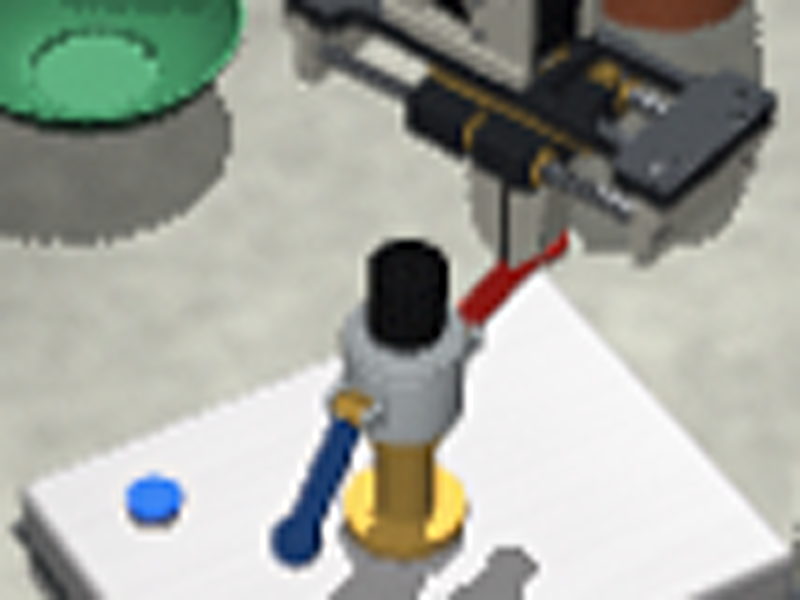

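The fingers press the red lever at crop (510,262). The cap leans slightly within its play: the stub moved about 10 crop px, or ~1.3 image px. Continuing gently.

>>> {"fn": "drive_tool", "kwargs": {"deltas": [{"hand": 1,"tx": 0,"ty": -0.025,"tz": 0.08,"wx": 0,"wy": 0,"wz": 0},{"hand": 1,"tx": 0,"ty": -0.025,"tz": 0.08,"wx": 0,"wy": 0,"wz": 0},{"hand": 1,"tx": 0,"ty": -0.025,"tz": 0.08,"wx": 0,"wy": 0,"wz": 0},{"hand": 1,"tx": 0,"ty": 0,"tz": 0,"wx": 0,"wy": 0,"wz": 0}]}}

```text
time: 30.12
tool_pos: [633.6, 108.5, 169.4]
tcp_rot: [3.141, 0.0, -1.1]
contact_force: [-1.4, -0.8, 2.4]
grip_width: 0.5
```

>>> {"fn": "drive_tool", "kwargs": {"deltas": [{"hand": 1,"tx": 0,"ty": -0.06,"tz": 0.067,"wx": 0,"wy": 0,"wz": 0},{"hand": 1,"tx": 0,"ty": -0.06,"tz": 0.067,"wx": 0,"wy": 0,"wz": 0},{"hand": 1,"tx": 0,"ty": -0.06,"tz": 0.067,"wx": 0,"wy": 0,"wz": 0},{"hand": 1,"tx": 0,"ty": 0,"tz": 0,"wx": 0,"wy": 0,"wz": 0}]}}

```text
time: 30.45
tool_pos: [640.3, 112.0, 161.4]
tcp_rot: [-3.141, 0.0, -1.1]
contact_force: [-1.5, -0.4, 3.7]
grip_width: 0.7
```

>>> {"fn": "drive_tool", "kwargs": {"deltas": [{"hand": 1,"tx": 0,"ty": 0,"tz": 0.08,"wx": 0,"wy": 0,"wz": 0},{"hand": 1,"tx": 0,"ty": 0,"tz": 0.08,"wx": 0,"wy": 0,"wz": 0},{"hand": 1,"tx": 0,"ty": 0,"tz": 0.08,"wx": 0,"wy": 0,"wz": 0},{"hand": 1,"tx": 0,"ty": 0,"tz": 0.08,"wx": 0,"wy": 0,"wz": 0},{"hand": 1,"tx": 0,"ty": 0,"tz": 0,"wx": 0,"wy": 0,"wz": 0}]}}

```text
time: 30.87
tool_pos: [639.8, 111.7, 148.4]
tcp_rot: [3.141, 0.0, -1.1]
contact_force: [-0.3, -1.2, 3.5]
grip_width: 0.1
```

>>> {"fn": "drive_tool", "kwargs": {"deltas": [{"hand": 1,"tx": 0,"ty": 0.028,"tz": 0.072,"wx": 0,"wy": 0,"wz": 0},{"hand": 1,"tx": 0,"ty": 0.028,"tz": 0.072,"wx": 0,"wy": 0,"wz": 0},{"hand": 1,"tx": 0,"ty": 0.028,"tz": 0.072,"wx": 0,"wy": 0,"wz": 0},{"hand": 1,"tx": 0,"ty": 0.028,"tz": 0.072,"wx": 0,"wy": 0,"wz": 0},{"hand": 1,"tx": 0,"ty": 0,"tz": 0,"wx": 0,"wy": 0,"wz": 0}]}}

```text
time: 31.28
tool_pos: [635.7, 109.6, 137.1]
tcp_rot: [3.141, 0.0, -1.101]
contact_force: [0.4, -0.0, 3.3]
grip_width: 0.5
```

>>> {"fn": "drive_tool", "kwargs": {"deltas": [{"hand": 1,"tx": 0,"ty": 0.028,"tz": 0.05,"wx": 0,"wy": 0,"wz": 0},{"hand": 1,"tx": 0,"ty": 0.028,"tz": 0.05,"wx": 0,"wy": 0,"wz": 0},{"hand": 1,"tx": 0,"ty": 0,"tz": 0,"wx": 0,"wy": 0,"wz": 0}]}}

```text
time: 31.53
tool_pos: [633.8, 108.6, 133.4]
tcp_rot: [3.142, 0.0, -1.1]
contact_force: [0.4, 0.2, 3.5]
grip_width: 0.2
```

>>> {"fn": "drive_tool", "kwargs": {"deltas": [{"hand": 1,"tx": 0,"ty": 0.025,"tz": 0.06,"wx": 0,"wy": 0,"wz": 0},{"hand": 1,"tx": 0,"ty": 0.025,"tz": 0.06,"wx": 0,"wy": 0,"wz": 0},{"hand": 1,"tx": 0,"ty": 0,"tz": 0,"wx": 0,"wy": 0,"wz": 0}]}}

```text
time: 31.78
tool_pos: [631.9, 107.7, 128.4]
tcp_rot: [3.141, 0.0, -1.1]
contact_force: [1.1, 0.5, 4.3]
grip_width: 0.5
```

```bash
python3 - <<'E'
from h import *
s=snap('side','s13');o=get_obs();p=o['tool_pos'];print(p,o['contact_force'],o['grip_width'])
d=p[:2]-[563.5,73.0];a=-1.1
print('along tool x',d@[np.cos(a),np.sin(a)],'along y',d@[np.sin(a),-np.cos(a)],'tip z',p[2]-14)
cv2.imwrite('pics/crop13.png',cv2.resize(s[165:245,265:372],(800,600),interpolation=cv2.INTER_CUBIC)[:,:,::-1])
E
```

```text
[632.02457195 107.69369677 128.59489165] [ 2.21644788 -0.07921559  3.42755035] 0.43446537315571904
along tool x 0.16320214698400975 along y -76.80652916390407 tip z 114.5948916534247
```

View pics/crop13.png

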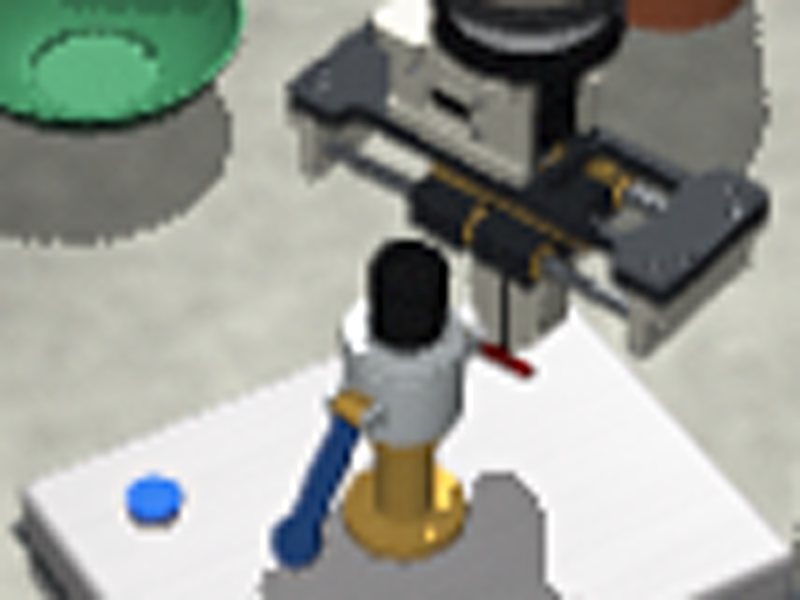

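>>> {"fn": "drive_tool", "kwargs": {"deltas": [{"hand": 1,"tx": 0,"ty": 0.028,"tz": 0.02,"wx": 0,"wy": 0,"wz": 0},{"hand": 1,"tx": 0,"ty": 0.028,"tz": 0.02,"wx": 0,"wy": 0,"wz": 0},{"hand": 1,"tx": 0,"ty": 0,"tz": 0,"wx": 0,"wy": 0,"wz": 0}]}}

```text
time: 32.08
tool_pos: [630.2, 106.8, 127.1]
tcp_rot: [-3.141, 0.0, -1.1]
contact_force: [2.4, 0.7, 2.7]
grip_width: 0.8
```

>>> {"fn": "drive_tool", "kwargs": {"deltas": [{"hand": 1,"tx": 0,"ty": 0.025,"tz": 0.02,"wx": 0,"wy": 0,"wz": 0},{"hand": 1,"tx": 0,"ty": 0.025,"tz": 0.02,"wx": 0,"wy": 0,"wz": 0},{"hand": 1,"tx": 0,"ty": 0,"tz": 0,"wx": 0,"wy": 0,"wz": 0}]}}

```text
time: 32.33
tool_pos: [628.3, 105.8, 125.5]
tcp_rot: [-3.142, 0.0, -1.1]
contact_force: [3.5, 0.9, 1.8]
grip_width: 0.2
```

>>> {"fn": "drive_tool", "kwargs": {"deltas": [{"hand": 1,"tx": 0,"ty": 0.025,"tz": 0.02,"wx": 0,"wy": 0,"wz": 0},{"hand": 1,"tx": 0,"ty": 0,"tz": 0,"wx": 0,"wy": 0,"wz": 0}]}}

```text
time: 32.5
tool_pos: [627.4, 105.3, 124.7]
tcp_rot: [3.142, 0.0, -1.101]
contact_force: [3.2, 1.3, 1.3]
grip_width: -0.0
```

>>> {"fn": "drive_tool", "kwargs": {"deltas": [{"hand": 1,"tx": 0,"ty": 0.025,"tz": 0.02,"wx": 0,"wy": 0,"wz": 0},{"hand": 1,"tx": 0,"ty": 0,"tz": 0,"wx": 0,"wy": 0,"wz": 0}]}}

```text
time: 32.67
tool_pos: [626.4, 104.9, 124.0]
tcp_rot: [3.141, 0.0, -1.1]
contact_force: [2.5, 2.2, 2.2]
grip_width: 0.3
```

>>> {"fn": "drive_tool", "kwargs": {"deltas": [{"hand": 1,"tx": 0,"ty": 0.025,"tz": 0.015,"wx": 0,"wy": 0,"wz": 0},{"hand": 1,"tx": 0,"ty": 0,"tz": 0,"wx": 0,"wy": 0,"wz": 0}]}}

```text
time: 32.83
tool_pos: [626.0, 104.6, 123.7]
tcp_rot: [-3.14, -0.0, -1.101]
contact_force: [4.3, 1.9, 2.4]
grip_width: 0.5
```

>>> {"fn": "drive_tool", "kwargs": {"deltas": [{"hand": 1,"tx": 0,"ty": 0.025,"tz": 0.015,"wx": 0,"wy": 0,"wz": 0},{"hand": 1,"tx": 0,"ty": 0,"tz": 0,"wx": 0,"wy": 0,"wz": 0}]}}

```text
time: 33.0
tool_pos: [625.7, 104.4, 123.4]
tcp_rot: [-3.139, -0.0, -1.101]
contact_force: [5.8, 3.2, 2.7]
grip_width: 0.1
```

>>> {"fn": "drive_tool", "kwargs": {"deltas": [{"hand": 1,"tx": 0,"ty": 0.02,"tz": 0.012,"wx": 0,"wy": 0,"wz": 0},{"hand": 1,"tx": 0,"ty": 0,"tz": 0,"wx": 0,"wy": 0,"wz": 0},{"hand": 1,"tx": 0,"ty": 0,"tz": 0,"wx": 0,"wy": 0,"wz": 0}]}}

```text
time: 33.25
tool_pos: [625.6, 104.3, 123.3]
tcp_rot: [-3.137, -0.001, -1.1]
contact_force: [7.6, 3.7, 3.6]
grip_width: 0.7
```

The stop is felt again at about 9 N, with h = 69.5 against 69 for blue. I'll back off and check.

>>> {"fn": "drive_tool", "kwargs": {"deltas": [{"hand": 1,"tx": 0,"ty": -0.1,"tz": -0.1,"wx": 0,"wy": 0,"wz": 0},{"hand": 1,"tx": 0,"ty": -0.3,"tz": -0.3,"wx": 0,"wy": 0,"wz": 0},{"hand": 1,"tx": 0,"ty": -0.3,"tz": -0.5,"wx": 0,"wy": 0,"wz": 0},{"hand": 1,"tx": 0,"ty": 0,"tz": -0.7,"wx": 0,"wy": 0,"wz": 0},{"hand": 1,"tx": 0,"ty": 0,"tz": -0.7,"wx": 0,"wy": 0,"wz": 0},{"hand": 1,"tx": 0,"ty": 0,"tz": -0.7,"wx": 0,"wy": 0,"wz": 0},{"hand": 1,"tx": 0,"ty": 0,"tz": -0.7,"wx": 0,"wy": 0,"wz": 0},{"hand": 1,"tx": 0,"ty": 0,"tz": -0.5,"wx": 0,"wy": 0,"wz": 0},{"hand": 1,"tx": 0,"ty": 0,"tz": -0.2,"wx": 0,"wy": 0,"wz": 0},{"hand": 1,"tx": 0,"ty": 0,"tz": 0,"wx": 0,"wy": 0,"wz": 0},{"hand": 1,"tx": 0,"ty": 0,"tz": 0,"wx": 0,"wy": 0,"wz": 0}]}}

```text
time: 34.17
tool_pos: [648.3, 116.1, 296.9]
tcp_rot: [3.139, 0.001, -1.101]
contact_force: [0.3, -0.6, 0.1]
grip_width: 0.1
```

```bash
python3 - <<'E'
from h import *
s=snap('side','s14');t=snap('top','t14');o=get_obs();p=o['tool_pos'];print(p,o['contact_force'],o['grip_width'],o['time'])
cv2.imwrite('pics/crop14.png',cv2.resize(s[165:245,265:372],(800,600),interpolation=cv2.INTER_CUBIC)[:,:,::-1])
for lab,u in(('blue',(-.891,-.454)),('red',(.891,.454))):
  for ph in (-45,-50,-55):
    f=np.radians(ph);u=np.array(u);c=np.array([563.5,73.])
    pt=lambda r:[*(c+u*(31+r*np.cos(f))),153.5+r*np.sin(f)]
    q=proj('side',[pt(8),pt(58)]);print(lab,ph,q.round(1).tolist(),((q-[265,165])*7.48).round(0).tolist())
E
```

```text
[648.18396673 116.14289075 295.93595911] [0.01648777 0.17968737 0.49253635] 0.558631283582205 34.2667
blue -45 [[311.1, 222.4], [303.6, 237.4]] [[345.0, 429.0], [289.0, 542.0]]
blue -50 [[311.2, 222.4], [304.5, 237.5]] [[346.0, 429.0], [295.0, 542.0]]
blue -55 [[311.3, 222.4], [305.4, 237.4]] [[346.0, 429.0], [302.0, 542.0]]
red -45 [[326.6, 208.9], [333.6, 210.9]] [[461.0, 328.0], [513.0, 343.0]]
red -50 [[326.5, 209.1], [332.9, 212.3]] [[460.0, 330.0], [508.0, 354.0]]
red -55 [[326.4, 209.3], [332.1, 213.8]] [[459.0, 331.0], [502.0, 365.0]]
```

View pics/crop14.png

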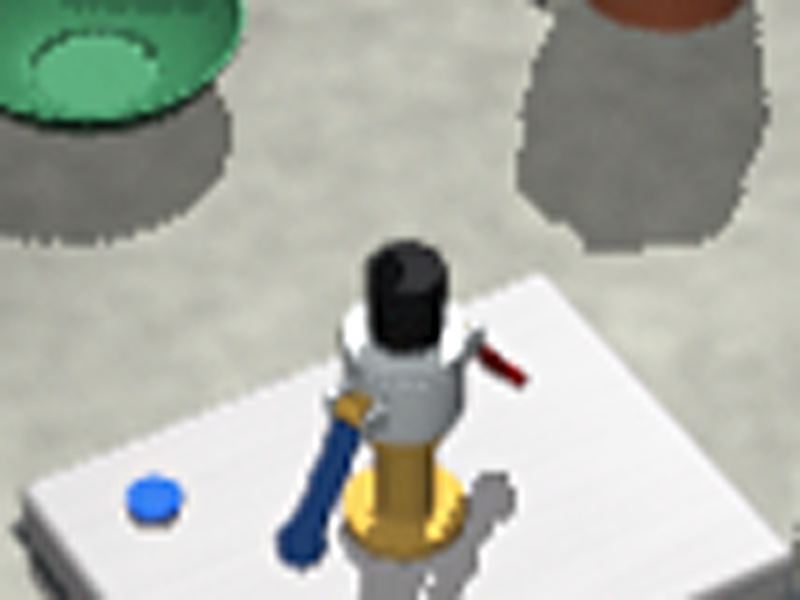

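View pics/t14.png

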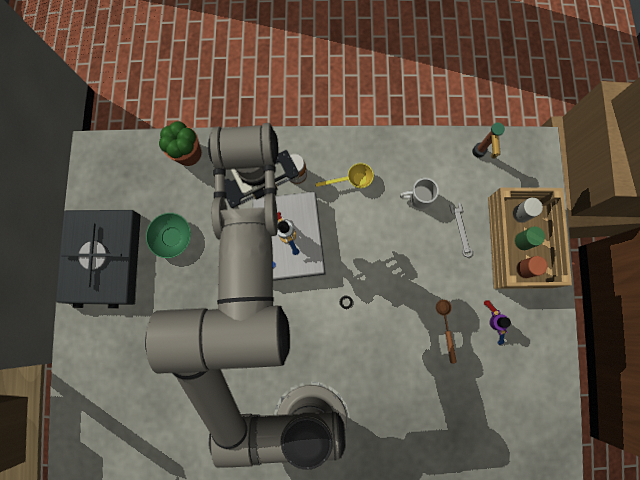

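Both levers look down; the blue end is at (302,545), as computed for −55°. The cap seems to lean a little towards red, so I'll clear the arm and measure the lean in both views.

>>> {"fn": "drive_tool", "kwargs": {"deltas": [{"hand": 1,"tx": -0.3,"ty": 0.1,"tz": 0,"wx": 0,"wy": 0,"wz": 0},{"hand": 1,"tx": -0.7,"ty": 0.3,"tz": 0,"wx": 0,"wy": 0,"wz": 0},{"hand": 1,"tx": -0.8,"ty": 0.3,"tz": 0,"wx": 0,"wy": 0,"wz": 0},{"hand": 1,"tx": -0.8,"ty": 0.3,"tz": 0,"wx": 0,"wy": 0,"wz": 0},{"hand": 1,"tx": -0.8,"ty": 0.3,"tz": 0,"wx": 0,"wy": 0,"wz": 0},{"hand": 1,"tx": -0.8,"ty": 0.3,"tz": 0,"wx": 0,"wy": 0,"wz": 0},{"hand": 1,"tx": -0.8,"ty": 0.3,"tz": 0,"wx": 0,"wy": 0,"wz": 0},{"hand": 1,"tx": -0.8,"ty": 0.3,"tz": 0,"wx": 0,"wy": 0,"wz": 0},{"hand": 1,"tx": -0.3,"ty": 0.1,"tz": 0,"wx": 0,"wy": 0,"wz": 0},{"hand": 1,"tx": 0,"ty": 0,"tz": 0,"wx": 0,"wy": 0,"wz": 0},{"hand": 1,"tx": 0,"ty": 0,"tz": 0,"wx": 0,"wy": 0,"wz": 0}]}}

```text
time: 35.18
tool_pos: [456.2, 292.1, 297.6]
tcp_rot: [3.14, -0.001, -1.099]
contact_force: [1.0, 0.2, -0.5]
grip_width: 0.6
```

```bash
python3 - <<'E'
from m import *
s=snap('side','s15');t=snap('top','t15');o=get_obs();print(o['tool_pos'],o['time'])
c=lambda i,x,y,w=40:cv2.resize(i[y-w*3//4:y+w*3//4,x-w:x+w],(400,300),interpolation=cv2.INTER_CUBIC)[:,:,::-1]
cv2.imwrite('pics/crop15.png',np.hstack([c(s,318,212),c(t,288,230)]))
a,sa,_=blob(s,black,308,190,330,215);b,sb,_=blob(t,black,275,215,300,240)
print(a,sa,b,sb,two(a,b))
s5=cv2.imread('pics/s5.png')[:,:,::-1];a5,sa5,_=blob(s5,black,308,190,330,215);print('s5 stub',a5,sa5)
print(proj('side',[563.5,73,193]),proj('top',[563.5,73,193]))
for z in (150,):pass
s10=cv2.imread('pics/s10.png')[:,:,::-1];print(blob(s10,black,308,196,330,215)[:2])
E
```

```text
[457.24912682 291.23186614 297.70761845] 35.2833
[319.03937008 204.2992126 ] [314 198  11  14 127] [283.31775701 226.57943925] [278 221  12  12 107] (array([564.78438677,  75.12554063, 191.45548313]), np.float64(0.19753106528527153))
s5 stub [318.52755906 204.43307087] [314 198  10  14 127]
[[318.89694888 204.50609186]] [[284.0122027  226.88047077]]
(array([317.68595041, 205.05785124]), array([313, 198,  10,  15, 121], dtype=int32))
```

View pics/crop15.png

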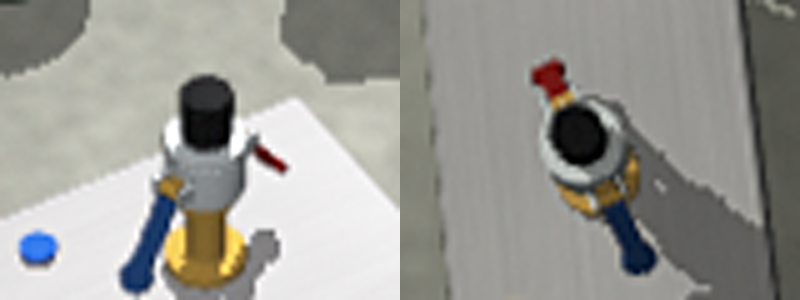

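```bash
python3 - <<'E'
from m import *
s=cv2.imread('pics/s15.png')[:,:,::-1];t=cv2.imread('pics/t15.png')[:,:,::-1]
R=lambda a:(a[...,0]>a[...,1]+50)&(a[...,1]<50)
B=lambda a:(a[...,2]>a[...,0]+25)
for lab,f,bs,bt,u in(('red',R,(322,200,340,222),(268,205,290,225),(.891,.454)),('blue',B,(298,220,318,250),(280,230,308,262),(-.891,-.454))):
  sa=blob(s,f,*bs);ta=blob(t,f,*bt);print(lab,sa[0].round(1),sa[1],ta[0].round(1),ta[1])
  # far end in top view: max along projected lever dir
  for ph in (-40,-45,-50,-55,-60):
    g=np.radians(ph);u=np.array(u);c=np.array([563.7,73.5])
    pt=lambda r,o=3.5:[*(c+u*(31+r*np.cos(g)-o*np.sin(g))),153.5+r*np.sin(g)+o*np.cos(g)]
    q=proj('top',[pt(0),pt(69)]);d=(q[1]-q[0])/np.linalg.norm(q[1]-q[0])
    ys,xs=np.where(ta[2]);w=((np.c_[xs,ys]-q[0])@d).max()+.5
    qs=proj('side',[pt(0),pt(69)]);ds=(qs[1]-qs[0])/np.linalg.norm(qs[1]-qs[0])
    ys,xs=np.where(sa[2]);ws=((np.c_[xs,ys]-qs[0])@ds).max()+.5
    print(ph,'top pred len',np.linalg.norm(q[1]-q[0]).round(1),'seen',w.round(1),'| side',np.linalg.norm(qs[1]-qs[0]).round(1),ws.round(1), 'ang',np.degrees(np.arctan2(*ds[::-1])).round(0))
  ys,xs=np.where(sa[2]);print('side dir',np.degrees(np.arctan2(*cv2.fitLine(np.c_[xs,ys].astype(np.float32),2,0,.01,.01)[:2,0][::-1])))
E
```

```text
red [331.8 213.5] [330 212   5   4   8] [277.7 215.5] [275 213   6   6  26]
-40 top pred len 13.5 seen 7.6 | side 10.6 9.3 ang 6.0
-45 top pred len 11.8 seen 7.5 | side 10.1 10.4 ang 16.0
-50 top pred len 10.1 seen 7.5 | side 9.9 11.1 ang 28.0
-55 top pred len 8.2 seen 7.4 | side 10.0 11.5 ang 39.0
-60 top pred len 6.4 seen 7.4 | side 10.4 11.4 ang 49.0
side dir 37.98188
blue [307.1 231. ] [302 221  11  20  99] [293.6 247.7] [289 240  10  15  66]
-40 top pred len 20.3 seen 15.9 | side 23.4 22.1 ang 119.0
-45 top pred len 19.1 seen 15.8 | side 23.2 22.1 ang 116.0
-50 top pred len 17.9 seen 15.7 | side 22.8 22.1 ang 114.0
-55 top pred len 16.5 seen 15.6 | side 22.3 22.0 ang 112.0
-60 top pred len 15.0 seen 15.5 | side 21.7 21.9 ang 109.0
side dir -68.209206
```

Both levers read about −55° in both views: red's side direction is 38° against 39° computed, blue's 112° against 112°. The stub sits about 2 mm from the neck axis, towards red. I'll check the tilt more finely from the stub's edges, with the first picture (upright cap) as a control.

```bash
cat > tilt.py <<'E'
from m import *
def axis(path,cam,base,win,rows):
    g=cv2.imread(path).astype(float).mean(2);x0,x1=win;L=[]
    for y in range(*rows):
        r=g[y,x0:x1];th=95
        d=np.where(r<th)[0]
        i,j=d[0],d[-1]
        l=x0+i-1+(r[i-1]-th)/(r[i-1]-r[i]);rr=x0+j+(th-r[j])/(r[j+1]-r[j])
        L.append((y,l,rr))
    L=np.array(L);m=(L[:,1]+L[:,2])/2
    pf=np.polyfit(L[:,0],m,1)
    q=proj(cam,[base,np.array(base)+[0,0,30]]);e=(q[1]-q[0])[0]/(q[1]-q[0])[1]
    print(path,'slope',pf[0].round(4),'expected',e.round(4),'mid',m.mean().round(2),'resid',(m-np.polyval(pf,L[:,0])).std().round(3),'px/30mm',(q[1]-q[0]).round(2))
    # slope change for a 0.05 rad lean to red
    q2=proj(cam,[base,np.array(base)+[.05*30*.89,.05*30*.454,30]]);print('   slope at .05 lean',((q2[1]-q2[0])[0]/(q2[1]-q2[0])[1]).round(4))
axis('pics/side0.png','side',[490.8,-263.5,42],(333,358),(325,334))
axis('pics/s5.png','side',[563.5,73,176],(308,332),(202,209))
axis('pics/s11.png','side',[563.5,73,176],(308,332),(202,209))
axis('pics/s15.png','side',[563.5,73,176],(308,332),(202,209))
E
python3 tilt.py
```

```text
pics/side0.png slope -0.4428 expected -0.0623 mid 345.91 resid 0.672 px/30mm [ 0.38 -6.15]
   slope at .05 lean -0.111Traceback (most recent call last):
  File "tilt.py", line 17, in <module>
    axis('pics/s5.png','side',[563.5,73,176],(308,332),(202,209))
    ~~~~^^^^^^^^^^^^^^^^^^^^^^^^^^^^^^^^^^^^^^^^^^^^^^^^^^^^^^^^^
  File "tilt.py", line 8, in axis
    l=x0+i-1+(r[i-1]-th)/(r[i-1]-r[i]);rr=x0+j+(th-r[j])/(r[j+1]-r[j])
                                                          ~^^^^^
IndexError: index 24 is out of bounds for axis 0 with size 24
```

```bash
python3 - <<'E'
import re
s=open('tilt.py').read()
s=s.replace("d=np.where(r<th)[0]\n        i,j=d[0],d[-1]","k=cx-x0\n        i=j=k\n        while r[i-1]<th:i-=1\n        while r[j+1]<th:j+=1")
s=s.replace("def axis(path,cam,base,win,rows):","def axis(path,cam,base,win,rows,cx):")
s=s[:s.index("axis('pics/side0")]
s+="""
axis('pics/side0.png','side',[490.8,-263.5,42],(325,365),(325,334),345)
for p in ('s5','s11','s13','s15'): axis(f'pics/{p}.png','side',[563.5,73,176],(300,345),(201,209),319)
"""
open('tilt.py','w').write(s)
E
python3 tilt.py
```

```text
pics/side0.png slope -0.3725 expected -0.0623 mid 345.67 resid 0.753 px/30mm [ 0.38 -6.15]
   slope at .05 lean -0.111
pics/s5.png slope 0.0387 expected 0.0047 mid 318.36 resid 0.029 px/30mm [-0.04 -7.47]
   slope at .05 lean -0.0376
pics/s11.png slope 0.0774 expected 0.0047 mid 317.49 resid 0.1 px/30mm [-0.04 -7.47]
   slope at .05 lean -0.0376
pics/s13.png slope 0.0075 expected 0.0047 mid 319.21 resid 0.052 px/30mm [-0.04 -7.47]
   slope at .05 lean -0.0376
pics/s15.png slope -0.0343 expected 0.0047 mid 318.89 resid 0.03 px/30mm [-0.04 -7.47]
   slope at .05 lean -0.0376
```

The stub's slope gives a lean of about 0.045 rad, which matches the bore's play (1.2 mm over about 28 mm) and is under 0.08. The bystanders are where they were, and the arm is clear. Handing in.

```bash
python3 - <<'E'
from h import *
print(close_job()); o=get_obs(); print(o['time'],o['contact_force'])
E
```

```text
the job is handed in; nothing more can be done
None
the job is handed in; nothing more can be done
```

The tank is closed and the job was handed in at about 35 s; no verdict was reported.

**What I did:** I put the silver cap on the neck and pressed it in until the force rose from a steady 4 N to about 10 N (roughly 14 N on the pad, 1 mm of squash). I then swung the blue lever down, and after it the red one, each to its stop at 9–10 N.

**Last checks:**
- **Levers:** both read about −55° in both views.
- **Cap height:** the grip point was at z≈194.5 mm, about where I left it when pressed home.
- **Surroundings:** the bystanders looked unmoved in the top view, and the arm was clear.

**Less certain:** the cap leans slightly towards red, about 2 mm at the stub. I estimate 0.045 rad, within the bore's play and under the 0.08 limit, but the measurement is coarse. With only blue down, the same estimate gave a larger lean the other way, about 0.09 rad, in a noisier reading; step 2 sets no tilt limit. I did not nudge the cap upright.

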